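Pack two rests up to the gauge and lay the strip across

TASK

Pack both rests up so that each is flush with the top of the gauge block: choose from the four loose aluminium packers, set each flat, square and in the middle of its rest, and where two go on one rest put the thicker one underneath. Once both rests are packed, lay the wooden strip level across the two stacks, along their middle line. Leave the spare packer where it lies.

Things in the scene. Friction and masses are not known exactly. Their poses are not given: they have to be found in the camera images.
- packer_10mm: loose bare-aluminium packer, a rectangular block 32 (x) by 60 (y) mm and 10 mm thick (z), the thinnest of four with the same footprint, 52 g or so, lying flat on the table, two dark screw holes in its top; told from the others by thickness; origin at the centre of its underside, y along its length. Can be gripped across the 32 mm.
- packer_20mm: loose bare-aluminium packer, a rectangular block 32 (x) by 60 (y) mm and 20 mm thick (z), the second thinnest of four with the same footprint, 104 g or so, lying flat on the table, two dark screw holes in its top; told from the others by thickness; origin at the centre of its underside, y along its length. Can be gripped across the 32 mm.
- packer_30mm: loose bare-aluminium packer, a rectangular block 32 (x) by 60 (y) mm and 30 mm thick (z), the second thickest of four with the same footprint, 156 g or so, lying flat on the table, two dark screw holes in its top; told from the others by thickness; origin at the centre of its underside, y along its length. Can be gripped across the 32 mm.
- packer_40mm: loose bare-aluminium packer, a rectangular block 32 (x) by 60 (y) mm and 40 mm thick (z), the thickest of four with the same footprint, 208 g or so, lying flat on the table, two dark screw holes in its top; told from the others by thickness; origin at the centre of its underside, y along its length. Can be gripped across the 32 mm.
- rest_low: lower of two fixed grey machine rests that stand beside each other about 150 mm apart, square to one another; flat top 54 (x) by 76 (y) mm, 16 mm above the table; dark foot flange 62 by 90 mm, 10 mm high; origin at the centre of its underside; its y axis runs roughly toward the other rest (rest_high).
- rest_high: taller of two fixed grey machine rests that stand beside each other about 150 mm apart, square to one another; flat top 54 (x) by 76 (y) mm, 36 mm above the table; dark foot flange 62 by 90 mm, 10 mm high; origin at the centre of its underside; its y axis runs roughly toward the other rest (rest_low).
- gauge_block: fixed bright steel setting gauge, a square post 34 by 34 mm on a 44 by 44 mm foot, 66 mm high over all: its top shows the height to which the rests are packed; origin at the centre of its underside.
- wood_strip: loose straight strip of light wood, 22 (x) by 240 (y) mm and 10 mm thick (z), about 40 g, lying flat on the table; origin at the centre of its underside, y along its length.

How it is judged:
By the outcome, as a careful person would: the job done as asked, in the order asked, and still so for the second after the job is handed in, with the robot touching nothing.
It also fails if it takes over 93 s, if anything falls off the work surface, if the arm or the gripper's body presses on something with over 40 N, if the wrist force passes 120 N, or if a joint passes its speed limit or range.

ROBOT

A 6-joint arm with a two-finger parallel gripper is mounted at the origin on a cart in front of the work surface, level with it; the furniture and walls round the work are solid. World frame = base frame: x ahead of the robot, y to its left, z up, the work surface at z = 0. Lengths are in m, angles in degrees, forces in N, time in s.
With the tool pointing down it reaches from about 0.35 to 0.875 m from the base axis. Payload 4.2 kg.
Tool frame: the origin (TCP) lies midway between the tips of the shut fingers; the grasp point (between the pads) lies r.grasp_offset behind it (r.grasp_offset is the distance from the TCP to the grasp point, in m); z points along the fingers, y is the direction in which the jaws open and shut (so a half turn about z gives the same grasp; the last joint's range is limited). The gripper opens to 87 mm and grips with 3 to 60 N. Pads are 19 mm wide; open, the fingers measure 117 mm over their backs; the gripper's body (75 mm by 190 mm) begins 51 mm behind the grasp point.
Start: joints at [-53.824, 22.042, 0.453, 0, -68.411, -14.817], TCP at [0.228, -0.582, 0.2] pointing down, gripper open.
Joint ranges: [-179.83, 179.83], [-69.29, 118.12], [-61.27, 80.66], [-181.25, 117.63], [-171.15, -9.14], [-177.46, 177.46]. Speed limits (degrees/s): [159.86, 159.86, 180, 180, 180, 180].

INTERFACE

Orientations are given as a 3x3 rotation matrix whose columns are the frame's x, y, z axes.
In Python, from station import sense, optics, r gives the robot as it stands. The module is installed in compiled form; this text tells all that it offers.
- The arm moves only by the tool servo_tool, never from a script. Its argument "deltas" is a list of rows, each an object with "slide": the shift along the tool's x, y, z in units of 25 mm (1.0 is 25 mm), a list of three; "spin": the turn about the tool's z in units of 8 degrees (1.0 is 8 degrees). A call has 1 to 10 rows; each row shifts and turns the pose as measured when the row begins, along the tool's axes as they then stand; what a row does not reach is not made up. A row lasts 1/10 s, in which the tool goes at most 50 mm and 8.59 degrees, less where a joint would pass 70% of its speed; a pose out of reach is approached as far as the arm can. A call is refused whole if a number of a shift passes 1 or a number of a turn 1, either way. A call with a gripper value outside its range is refused whole. "gripper" is the closure in counts, from 0 (fully open) to 255 (shut), set as the call begins (left out, the last holds). The fingers move at their own pace and stop on an object; the grip force is fixed at half the most. Time passes only in rows, so rows that do not move let the fingers close. It gives the time, the measured TCP pose, the force and the opening at its end, in the units of the state.
- sense(): the state, without advancing time (a new reading comes with each control period).
- optics.capture(name): name is "side" or "top" or "wrist"; returns a dict with "frame" (480x640x3 uint8, red, green, blue), "camera_matrix" (3x3 intrinsics, pixels), "eye" and "rotation" of the camera in the world. Camera axes: x right, y down, z forward; pixel columns grow to the right and rows downward; lengths in m; the calibration is good to about 2 mm. A picture is of the moment at which its call begins. There is no depth.
- r.finish_job(): hands the job in, once; it reports no verdict.
The state is a dict: "time_s": time; "joints": joint angles; "joint_velocities": joint speeds; "effort": joint torques, N m; "tcp_pos": TCP position; "ee_rot": TCP orientation; "wrist_force": force on the tool from outside, world axes, zero at the start; "moment": the same for the moment, N m; "gripper_width": opening from 0.0 (shut) to 1.0 (fully open).
Only numpy, scipy, OpenCV 4.12 (cv2) and the standard library are available. Lean on these libraries where they do the work, as an engineer would, in place of code of your own. Each camera call takes 0.05 s, during which the arm holds its last target.

## Working session

There is one attempt and no reset: what is moved stays moved. The work goes in short steps, Python scripts to look and compute and a tool call to move; the robot and the scene stay as the last step left them, time stands still between calls to the robot, and variables do not carry over. Pictures are saved under pics/ and viewed, and the job is handed in when it is done.

Besides the shell and the picture viewer there is one more tool, called after "Request:" as name(argument=value, ...), one argument or row to a line, values as JSON. servo_tool: Moves the arm, as the interface text tells. Its arguments: {"type":"object","properties":{"deltas":{"type":"array"},"gripper":{"type":"number"}},"required":["deltas"]}

```bash
mkdir -p pics; cat > h.py <<'E'
import numpy as np, cv2
from station import sense, optics, r
def snap(n,f):
    c=optics.capture(n); cv2.imwrite('pics/'+f+'.png',c['frame'][:,:,::-1]); np.savez('pics/'+f+'.npz',**c); return c
def ray(c,u,v,z):
    K=c['camera_matrix'];d=np.array(c['rotation'])@np.linalg.inv(K)@np.array([u,v,1.]);e=np.array(c['eye']);return e+d*(z-e[2])/d[2]
def proj(c,p):
    q=np.array(c['camera_matrix'])@np.array(c['rotation']).T@(np.array(p)-np.array(c['eye']));return q[:2]/q[2]
E
python3 - <<'E'
from h import *
for n in('top','side','wrist'):
    c=snap(n,n+'0');print(n,c['eye'],c['rotation'],c['camera_matrix'])
print(sense(),r.grasp_offset)
E
```

```text
top [0.43241606 0.00824707 1.40173661] [[-0.00489591 -0.9966548   0.08157968]
 [-0.99959143  0.00258028 -0.02846614]
 [ 0.02816042 -0.08168572 -0.99626022]] [[624.42673267   0.         319.25543474]
 [  0.         624.42673267 229.17404488]
 [  0.           0.           1.        ]]
side [0.3283584  1.04778423 0.78302761] [[-0.9830607  -0.09014446  0.15957958]
 [-0.1822762   0.57187373 -0.79983488]
 [-0.01915868 -0.81537379 -0.57861777]] [[549.45338839   0.         319.92355941]
 [  0.         549.45338839 230.79902742]
 [  0.           0.           1.        ]]
wrist [ 0.15853101 -0.60863239  0.38393256] [[-0.36361282  0.89749535  0.24957528]
 [ 0.93154723  0.3496462   0.09983635]
 [ 0.00233961  0.26879293 -0.96319514]] [[403.14713235   0.         326.25437996]
 [  0.         403.14713235 243.44659283]
 [  0.           0.           1.        ]]
{'time_s': 0.15, 'joints': array([-5.38245159e+01,  2.20798154e+01,  3.98128635e-01, -1.89259753e-02,
       -6.84114182e+01, -1.48164502e+01]), 'joint_velocities': array([-0.00124376, -0.05062483,  0.24250341,  0.051717  ,  0.04511881,
       -0.02489533]), 'effort': array([-2.45909596e-04, -3.91053593e+01,  1.87585759e+01,  4.22230080e+00,
        1.23881997e-02, -1.48282811e-04]), 'tcp_pos': array([ 0.2274577 , -0.58161748,  0.19912635]), 'ee_rot': array([[-9.31360770e-01, -3.64096980e-01, -7.11220707e-04],
       [-3.64097655e-01,  9.31359581e-01,  1.49299394e-03],
       [ 1.18807633e-04,  1.64946978e-03, -9.99998633e-01]]), 'wrist_force': array([-0.011332  ,  0.55129948, -0.23769434]), 'moment': array([ 0.00823056, -0.01357863,  0.01950035]), 'gripper_width': 1.002616058862682} 0.0187
```

View pics/top0.png

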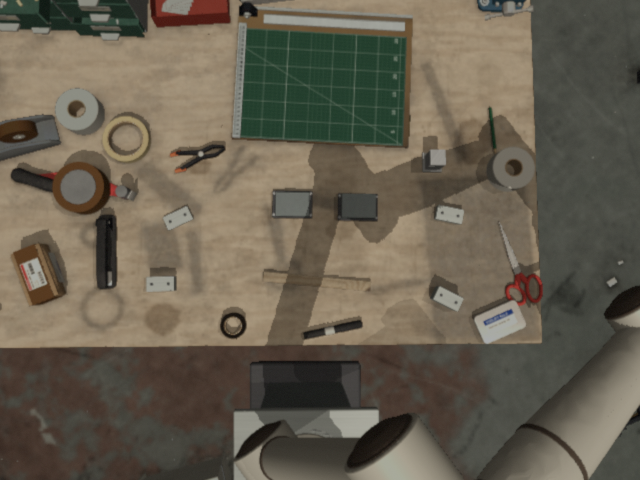

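View pics/side0.png

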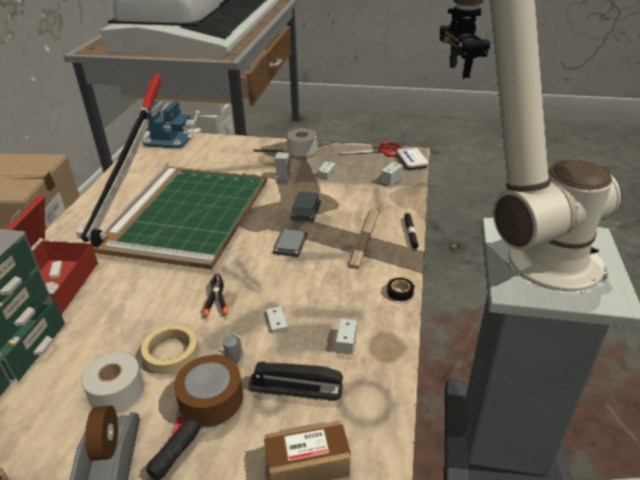

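View pics/wrist0.png

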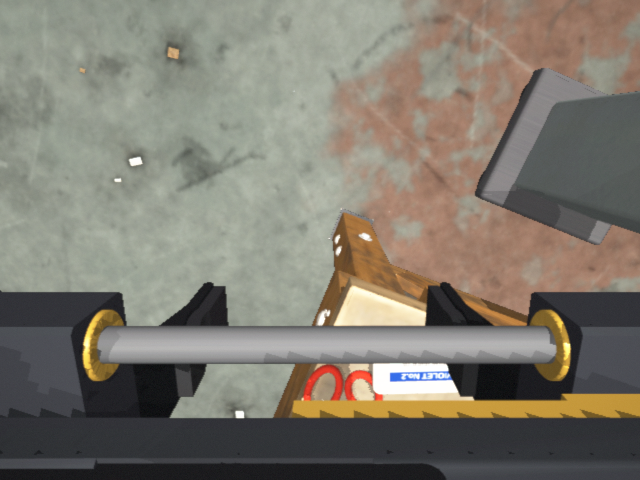

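```bash
python3 - <<'E'
import cv2,numpy as np
t=cv2.imread('pics/top0.png');s=cv2.imread('pics/side0.png')
def m(im,b):
    return [cv2.resize(im[y-30:y+30,x-40:x+40],(400,300),interpolation=cv2.INTER_CUBIC) for x,y in b]
A=m(t,[(178,217),(160,284),(449,214),(447,298)]);B=m(s,[(276,319),(345,336),(327,170),(390,174)])
for n,X in(('t',A),('s',B)): cv2.imwrite(f'pics/crop_{n}.png',np.vstack([np.hstack(X[:2]),np.hstack(X[2:])]))
C=m(t,[(292,204),(357,207),(434,160)])+m(s,[(297,225)])
cv2.imwrite('pics/crop_r.png',np.vstack([np.hstack(C[:2]),np.hstack(C[2:])]))
E
```

```text
(no output)
```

View pics/crop_t.png

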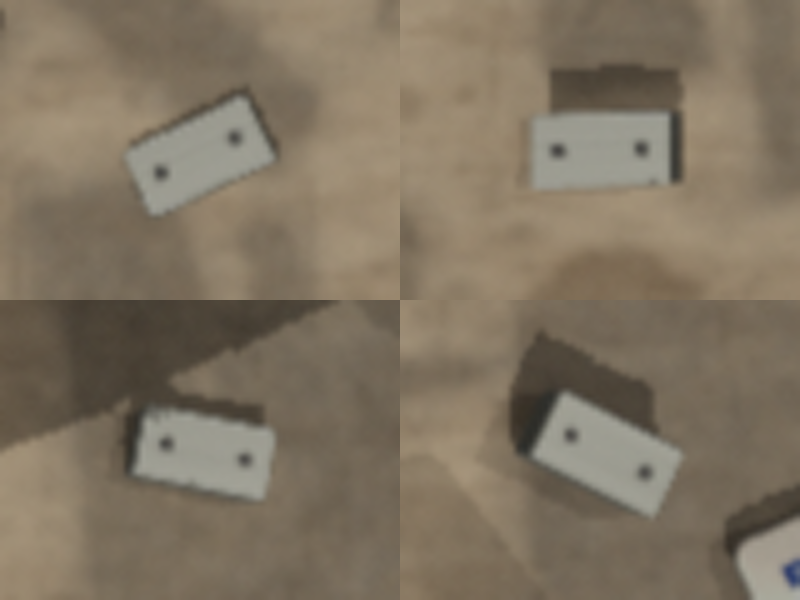

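View pics/crop_s.png

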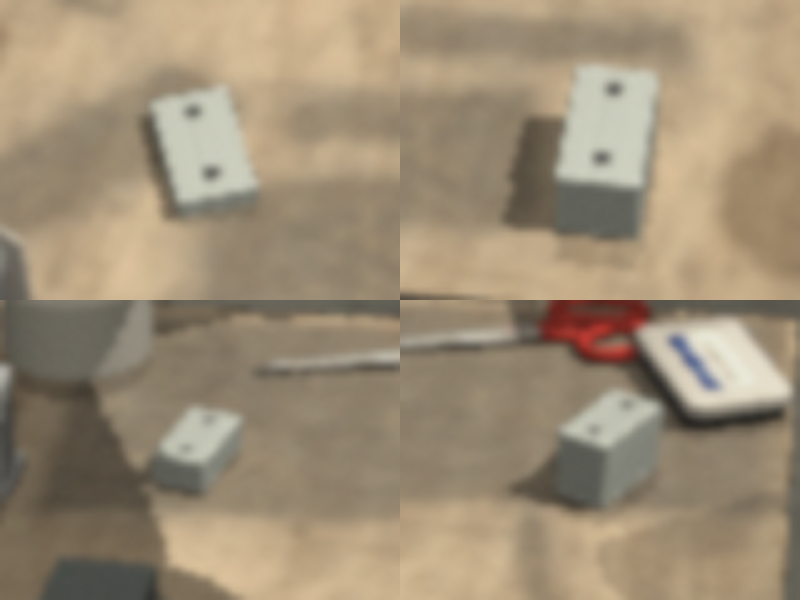

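View pics/crop_r.png

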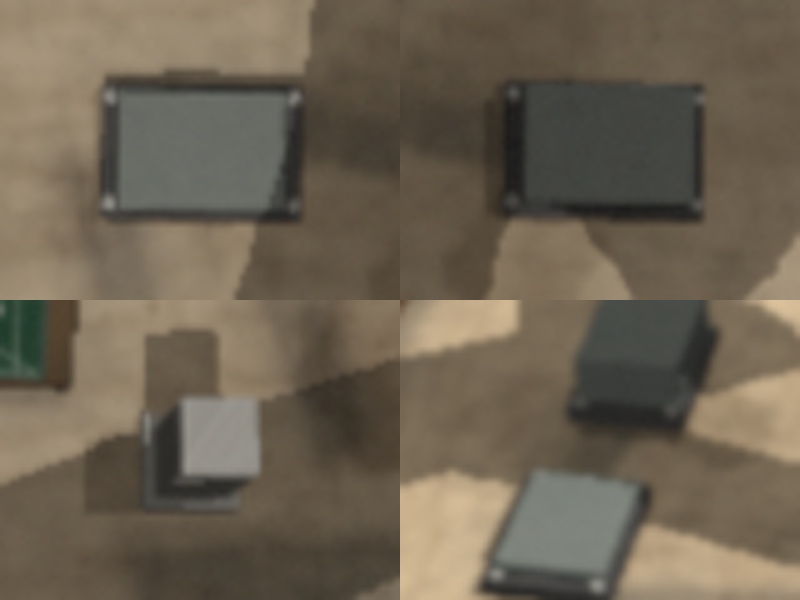

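```bash
cat >> h.py <<'E'
def load(f): return dict(np.load('pics/'+f+'.npz'))
def mask_rect(c,u,v,half,z,lo=145,smax=40,scale=4):
    im=c['frame'][max(0,v-half):v+half,max(0,u-half):u+half]; u0=max(0,u-half);v0=max(0,v-half)
    im=cv2.resize(im,None,fx=scale,fy=scale,interpolation=cv2.INTER_CUBIC)
    h=cv2.cvtColor(im,cv2.COLOR_RGB2HSV);m=((h[:,:,2]>lo)&(h[:,:,1]<smax)).astype(np.uint8)
    cs,_=cv2.findContours(m,cv2.RETR_EXTERNAL,cv2.CHAIN_APPROX_NONE)
    ct=max(cs,key=cv2.contourArea)
    P=((ct[:,0,:]+.5)/scale-.5+[u0,v0])
    W=np.array([ray(c,a,b,z)[:2] for a,b in P],np.float32)
    (cx,cy),(w,hh),an=cv2.minAreaRect(W*1000)
    if w>hh: w,hh,an=hh,w,an+90
    # an: direction of short side; long axis = an+90
    return np.array([cx,cy]),w,hh,((an+90)+90)%180-90
E
python3 - <<'E'
from h import *
c=load('top0')
for u,v in((178,217),(160,284),(449,214),(447,298)):
    print(c['frame'][v,u])
    for z in(.01,.02,.03,.04): print((u,v),z,mask_rect(c,u,v,30,z,lo=120,smax=45))
# triangulate holes
s=load('side0')
def tri(a,b):
    A=[];B=[]
    for cc,(u,v) in((c,a),(s,b)):
        p0=ray(cc,u,v,0);p1=ray(cc,u,v,.1);d=(p1-p0)/np.linalg.norm(p1-p0);M=np.eye(3)-np.outer(d,d);A.append(M);B.append(M@p0)
    return np.linalg.solve(sum(A),sum(B))
T=[(178,217),(160,284),(449,214),(447,298)];S=[(276,319),(345,336),(327,170),(390,174)]
ht=[[(160,172),(235,138)],[(558-400,150),(641-400,149)],[(167,443-300),(245,460-300)],[(171,435-300),(245,471-300)]]
hs=[[(211,172),(193,111)],[(601-400,158),(613-400,89)],[(187,448-300),(208,420-300)],[(595-400,429-300),(626-400,405-300)]]
for i in range(4):
  for j in range(2):
    a=np.array(ht[i][j])/5+np.array(T[i])-[40,30]-.4; b=np.array(hs[i][j])/5+np.array(S[i])-[40,30]-.4
    print(i,tri(a,b).round(4))
E
```

```text
[155 155 144]
(178, 217) 0.01 (array([572.22741699, 285.17468262]), 34.24952697753906, 61.434078216552734, -64.18831825256348)
(178, 217) 0.02 (array([571.22290039, 283.18487549]), 34.00347137451172, 60.992671966552734, -64.18828964233398)
(178, 217) 0.03 (array([570.21832275, 281.19506836]), 33.75731658935547, 60.55120849609375, -64.18834686279297)
(178, 217) 0.04 (array([569.21362305, 279.20526123]), 33.511192321777344, 60.109832763671875, -64.18830871582031)
[156 155 145]
(160, 284) 0.01 (array([427.16015625, 321.63531494]), 33.79967498779297, 60.707881927490234, -88.61914086341858)
(160, 284) 0.02 (array([427.19784546, 319.3835144 ]), 33.55678939819336, 60.27170944213867, -88.61918723583221)
(160, 284) 0.03 (array([427.23562622, 317.13174438]), 33.31394577026367, 59.835487365722656, -88.61914145946503)
(160, 284) 0.04 (array([427.2734375 , 314.87997437]), 33.07105255126953, 59.3992805480957, -88.61919093132019)
[156 155 144]
(449, 214) 0.01 (array([ 579.44689941, -326.03302002]), 34.60174560546875, 60.964271545410156, 79.19197845458984)
(449, 214) 0.02 (array([ 578.39050293, -323
[... 277 characters left out ...]
79.19212341308594)
[158 157 146]
(447, 298) 0.01 (array([ 390.26541138, -318.9508667 ]), 34.26482009887695, 62.19850540161133, 62.76689529418945)
(447, 298) 0.02 (array([ 390.56826782, -316.599823  ]), 34.01861572265625, 61.751617431640625, 62.76694107055664)
(447, 298) 0.03 (array([ 390.87115479, -314.24887085]), 33.77239227294922, 61.30467987060547, 62.76695251464844)
(447, 298) 0.04 (array([ 391.17404175, -311.89785767]), 33.526214599609375, 60.857810974121094, 62.766929626464844)
0 [0.5658 0.3014 0.0106]
0 [0.5813 0.2686 0.0101]
1 [0.4276 0.3351 0.0295]
1 [0.428  0.2992 0.0298]
2 [ 0.5827 -0.3062  0.0204]
2 [ 0.5758 -0.3411  0.0202]
3 [ 0.3996 -0.2951  0.0409]
3 [ 0.3843 -0.3275  0.0397]
```

```bash
cat >> h.py <<'E'
def yaw():
    R=sense()['ee_rot'];return np.degrees(np.arctan2(R[1,1],R[0,1]))
def plan(x,y,z,jy=None,nmin=1):
    """rows to go to tcp xyz, jaw(y)-axis world angle jy (mod 180)"""
    s=sense();p=np.array(s['tcp_pos']);a=yaw()
    d=0 if jy is None else (jy-a+90)%180-90
    t=np.array([x,y,z])-p
    R=np.array(s['ee_rot']);n=nmin
    while True:
        rows=[];ok=True
        for k in range(n):
            ang=np.radians(a+d*k/n); Y=np.array([np.cos(ang),np.sin(ang),0]);X=np.array([-np.sin(ang),np.cos(ang),0]);
            X=np.array([-Y[1],Y[0],0])
            r_=[X@t/n/.025,Y@t/n/.025,-t[2]/n/.025]; sp=-d/n/8
            if max(map(abs,r_))>.98 or abs(sp)>.98 : ok=False
            rows.append((np.round(r_,2)+0.).tolist()+[round(sp,2)])
        if ok: break
        n+=1
    print('pos',p.round(4),'jaw',round(a,2),'dist',t.round(4),'turn',round(d,2),'n',n,'t',s['time_s'])
    for q in rows: print('{"slide":[%g,%g,%g],"spin":%g}'%tuple(q))
E
python3 - <<'E'
from h import *
c=load('top0')
lo=[(110,97),(295,97),(109,203),(294,206)];hi=[(114,92),(300,99),(113,202),(300,205)]
for T,q in(((292,204),lo),((357,207),hi)):
    P=np.array([ray(c,u/5+T[0]-40-.4,v/5+T[1]-30-.4,.01)[:2] for u,v in q]);print(P.round(4).tolist(),P.mean(0),[np.degrees(np.arctan2(*(P[i]-P[i+1])[::-1])) for i in(0,2)])
print(mask_rect(c,292,204,25,.016,lo=75,smax=45))
print(yaw());plan(.391,-.312,.13,152.8)
E
```

```text
[[0.6281, 0.0705], [0.628, -0.0125], [0.5803, 0.0709], [0.5787, -0.0118]] [0.603761   0.02929492] [np.float64(89.94621235046415), np.float64(88.95518374601033)]
[[0.6234, -0.0772], [0.6201, -0.1611], [0.5737, -0.0764], [0.5721, -0.1605]] [ 0.59732592 -0.11881569] [np.float64(87.77106762453589), np.float64(88.96084598695053)]
(array([603.54272461,  29.42569733]), 57.34405517578125, 89.39250946044922, 88.68868255615234)
111.3520503558822
pos [ 0.2275 -0.5816  0.1991] jaw 111.35 dist [ 0.1635  0.2696 -0.0691] turn 41.45 n 13 t 0.15
{"slide":[-0.77,0.59,0.21],"spin":-0.4}
{"slide":[-0.8,0.55,0.21],"spin":-0.4}
{"slide":[-0.83,0.5,0.21],"spin":-0.4}
{"slide":[-0.86,0.45,0.21],"spin":-0.4}
{"slide":[-0.88,0.4,0.21],"spin":-0.4}
{"slide":[-0.9,0.36,0.21],"spin":-0.4}
{"slide":[-0.92,0.3,0.21],"spin":-0.4}
{"slide":[-0.94,0.25,0.21],"spin":-0.4}
{"slide":[-0.95,0.2,0.21],"spin":-0.4}
{"slide":[-0.96,0.15,0.21],"spin":-0.4}
{"slide":[-0.97,0.09,0.21],"spin":-0.4}
{"slide":[-0.97,0.04,0.21],"spin":-0.4}
{"slide":[-0.97,-0.01,0.21],"spin":-0.4}
```

Request:
servo_tool(
  deltas=[
    {"slide":[-0.77,0.59,0.21],"spin":-0.4},
    {"slide":[-0.8,0.55,0.21],"spin":-0.4},
    {"slide":[-0.83,0.5,0.21],"spin":-0.4},
    {"slide":[-0.86,0.45,0.21],"spin":-0.4},
    {"slide":[-0.88,0.4,0.21],"spin":-0.4},
    {"slide":[-0.9,0.36,0.21],"spin":-0.4},
    {"slide":[-0.92,0.3,0.21],"spin":-0.4},
    {"slide":[-0.94,0.25,0.21],"spin":-0.4},
    {"slide":[-0.95,0.2,0.21],"spin":-0.4},
    {"slide":[-0.96,0.15,0.21],"spin":-0.4},
  ],
)

```text
time_s: 1.15
tcp_pos: [0.3527, -0.3662, 0.1417]
ee_rot: [[-0.584, -0.812, -0.004], [-0.812, 0.584, 0.005], [-0.002, 0.006, -1.0]]
wrist_force: [0.3, 0.2, -0.2]
gripper_width: 1.003
```

Request:
servo_tool(
  deltas=[
    {"slide":[-0.97,0.09,0.21],"spin":-0.4},
    {"slide":[-0.97,0.04,0.21],"spin":-0.4},
    {"slide":[-0.97,0,0.21],"spin":-0.4},
    {"slide":[0,0,0],"spin":0},
  ],
)

```text
time_s: 1.55
tcp_pos: [0.39, -0.2978, 0.1242]
ee_rot: [[-0.431, -0.902, -0.006], [-0.902, 0.431, 0.007], [-0.004, 0.009, -1.0]]
wrist_force: [-0.1, -0.2, -0.2]
gripper_width: 0.998
```

```bash
python3 - <<'E'
from h import *
c=snap('wrist','w1');plan(.391,-.312,.13,152.8)
p=[.391,-.312,.04];print(proj(c,p))
E
```

```text
pos [ 0.3898 -0.2987  0.1246] jaw 154.4 dist [ 0.0012 -0.0133  0.0054] turn -1.6 n 1 t 1.6
{"slide":[0.46,-0.27,-0.22],"spin":0.2}
[314.1371307  223.65684335]
```

View pics/w1.png

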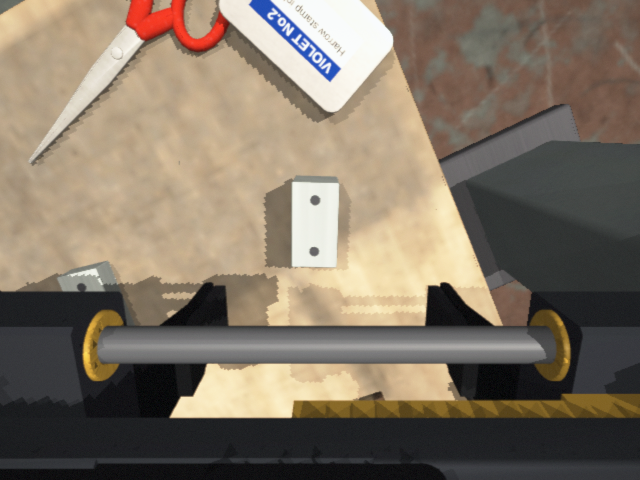

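```bash
python3 - <<'E'
from h import *
c=load('w1');print(c['frame'][224,330],c['frame'][182,316],mask_rect(c,316,224,60,.04,lo=190,smax=30))
s=sense();print(s['ee_rot'].round(4),s['tcp_pos'])
E
```

```text
[242 243 235] [175 177 166] (array([ 391.28222656, -310.67575073]), 31.44780158996582, 59.63319396972656, 63.110782623291016)
[[-0.4321 -0.9018 -0.006 ]
 [-0.9018  0.4321  0.0064]
 [-0.0032  0.0082 -1.    ]] [ 0.38977986 -0.29869473  0.12457562]
```

```bash
cat >> h.py <<'E'
def plan(x,y,z,jy=None,nmin=1):
    s=sense();p=np.array(s['tcp_pos']);a=yaw()
    d=0 if jy is None else (jy-a+90)%180-90
    t=np.array([x,y,z])-p;R=np.array(s['ee_rot']);n=nmin
    while True:
        rows=[];ok=True
        for k in range(n):
            g=-np.radians(d*k/n);Rz=np.array([[np.cos(g),-np.sin(g),0],[np.sin(g),np.cos(g),0],[0,0,1]])
            r_=(R@Rz).T@t/n/.025; sp=-d/n/8
            if max(map(abs,r_))>.98 or abs(sp)>.98 : ok=False
            rows.append((np.round(r_,2)+0.).tolist()+[round(sp,2)])
        if ok: break
        n+=1
    print('pos',p.round(4),'jaw',round(a,2),'dist',t.round(4),'turn',round(d,2),'n',n,'t',s['time_s'],'tilt',R[:2,2].round(4),'w',round(s['gripper_width'],3),'F',s['wrist_force'].round(1))
    print('['+','.join('{"slide":[%g,%g,%g],"spin":%g}'%tuple(q) for q in rows)+']')
E
python3 -c "
from h import *
plan(.3912,-.3112,.06,153,4)"
```

```text
pos [ 0.3898 -0.2987  0.1246] jaw 154.4 dist [ 0.0014 -0.0125 -0.0646] turn -1.4 n 4 t 1.6 tilt [-0.006   0.0064] w 0.997 F [-0.1 -0.5 -0.4]
[{"slide":[0.11,-0.07,0.64],"spin":0.04},{"slide":[0.11,-0.07,0.64],"spin":0.04},{"slide":[0.11,-0.07,0.64],"spin":0.04},{"slide":[0.11,-0.07,0.64],"spin":0.04}]
```

Request:
servo_tool(
  deltas=[
    {"slide":[0.11,-0.07,0.64],"spin":0.04},
    {"slide":[0.11,-0.07,0.64],"spin":0.04},
    {"slide":[0.11,-0.07,0.64],"spin":0.04},
    {"slide":[0.11,-0.07,0.64],"spin":0.04},
  ],
)

```text
time_s: 2.0
tcp_pos: [0.3926, -0.3147, 0.0619]
ee_rot: [[-0.456, -0.89, 0.001], [-0.89, 0.456, 0.003], [-0.003, 0.0, -1.0]]
wrist_force: [0.2, 0.5, -0.2]
gripper_width: 1.002
```

```bash
python3 -c "
from h import *
plan(.3912,-.3112,.015,153,2)"
```

```text
pos [ 0.3926 -0.3147  0.0619] jaw 152.9 dist [-0.0014  0.0035 -0.0469] turn 0.1 n 2 t 2.0 tilt [0.0013 0.0026] w 1.002 F [ 0.2  0.5 -0.2]
[{"slide":[-0.05,0.06,0.94],"spin":-0.01},{"slide":[-0.05,0.06,0.94],"spin":-0.01}]
```

Request:
servo_tool(
  deltas=[
    {"slide":[-0.05,0.06,0.94],"spin":0},
    {"slide":[-0.05,0.06,0.8],"spin":0},
    {"slide":[0,0,0],"spin":0},
  ],
)

```text
time_s: 2.3
tcp_pos: [0.389, -0.3134, 0.0157]
ee_rot: [[-0.461, -0.887, -0.001], [-0.887, 0.461, 0.003], [-0.002, 0.003, -1.0]]
wrist_force: [-0.6, 0.2, 0.5]
gripper_width: 0.999
```

```bash
python3 -c "
from h import *
plan(.3912,-.3112,.015,153,1)"
```

```text
pos [ 0.389  -0.3134  0.0157] jaw 152.54 dist [ 0.0022  0.0022 -0.0007] turn 0.46 n 1 t 2.3 tilt [-0.0012  0.0032] w 0.999 F [-0.6  0.2  0.5]
[{"slide":[-0.12,-0.04,0.03],"spin":-0.06}]
```

Request:
servo_tool(
  deltas=[
    {"slide":[-0.12,-0.04,0.03],"spin":-0.06},
    {"slide":[0,0,0],"spin":0},
  ],
)

```text
time_s: 2.5
tcp_pos: [0.3918, -0.3126, 0.016]
ee_rot: [[-0.455, -0.891, -0.0], [-0.891, 0.455, 0.002], [-0.002, 0.001, -1.0]]
wrist_force: [0.5, 0.0, 0.4]
gripper_width: 0.996
```

Request:
servo_tool(
  deltas=[
    {"slide":[0,0,0],"spin":0},
    {"slide":[0,0,0],"spin":0},
    {"slide":[0,0,0],"spin":0},
    {"slide":[0,0,0],"spin":0},
    {"slide":[0,0,0],"spin":0},
    {"slide":[0,0,0],"spin":0},
    {"slide":[0,0,0],"spin":0},
  ],
  gripper=255,
)

```text
time_s: 3.2
tcp_pos: [0.3942, -0.3136, 0.0195]
ee_rot: [[-0.454, -0.891, 0.007], [-0.891, 0.454, -0.001], [-0.002, -0.006, -1.0]]
wrist_force: [-0.1, 0.1, 0.3]
gripper_width: 0.444
```

```bash
python3 -c "
from h import *
c=snap('wrist','w2')
plan(.48,-.1,.15,178.5,1)"
```

```text
pos [ 0.3942 -0.3136  0.0195] jaw 152.99 dist [0.0858 0.2136 0.1305] turn 25.51 n 10 t 3.25 tilt [ 0.0066 -0.0007] w 0.403 F [ 0.3 -0.3  0.1]
[{"slide":[-0.92,0.08,-0.52],"spin":-0.32},{"slide":[-0.92,0.04,-0.52],"spin":-0.32},{"slide":[-0.92,0,-0.52],"spin":-0.32},{"slide":[-0.92,-0.04,-0.52],"spin":-0.32},{"slide":[-0.92,-0.08,-0.52],"spin":-0.32},{"slide":[-0.91,-0.13,-0.52],"spin":-0.32},{"slide":[-0.91,-0.17,-0.52],"spin":-0.32},{"slide":[-0.9,-0.21,-0.52],"spin":-0.32},{"slide":[-0.89,-0.25,-0.52],"spin":-0.32},{"slide":[-0.88,-0.29,-0.52],"spin":-0.32}]
```

View pics/w2.png

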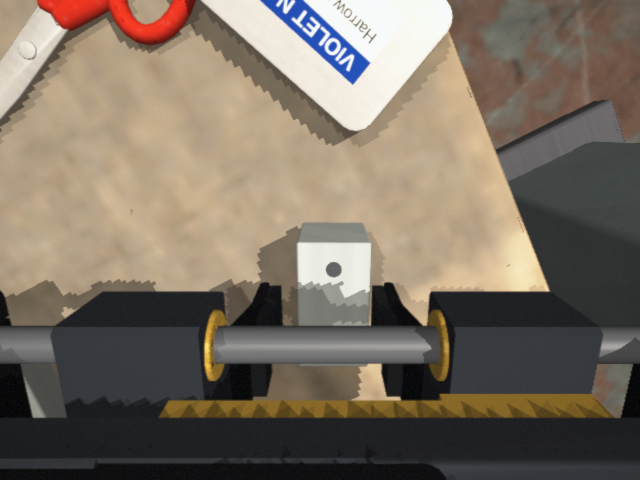

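Request:
servo_tool(
  deltas=[
    {"slide":[-0.05,0.1,0.1],"spin":0},
    {"slide":[0,0,0],"spin":0},
    {"slide":[0,0,0],"spin":0},
  ],
  gripper=255,
)

```text
time_s: 3.55
tcp_pos: [0.3901, -0.3108, 0.0179]
ee_rot: [[-0.454, -0.891, 0.002], [-0.891, 0.454, 0.0], [-0.001, -0.001, -1.0]]
wrist_force: [0.2, -0.5, 0.5]
gripper_width: 0.127
```

```bash
python3 -c "
from h import *
plan(.40,-.24,.12,160,4)"
```

```text
pos [ 0.3901 -0.3108  0.0179] jaw 153.03 dist [0.0099 0.0708 0.1021] turn 6.97 n 5 t 3.55 tilt [0.0015 0.0003] w 0.127 F [ 0.2 -0.5  0.5]
[{"slide":[-0.54,0.19,-0.82],"spin":-0.17},{"slide":[-0.55,0.17,-0.82],"spin":-0.17},{"slide":[-0.55,0.16,-0.82],"spin":-0.17},{"slide":[-0.55,0.15,-0.82],"spin":-0.17},{"slide":[-0.56,0.13,-0.82],"spin":-0.17}]
```

```bash
python3 -c "
from h import *
c=snap('wrist','w3');print(sense()['gripper_width'])"
```

```text
0.08153023570461884
```

View pics/w3.png

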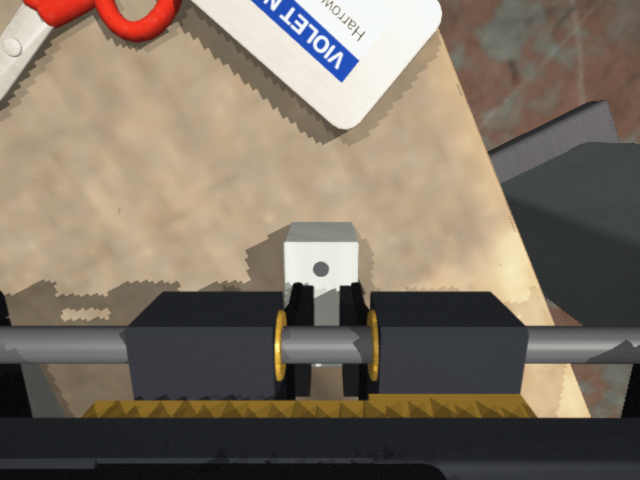

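```bash
python3 -c "
from h import *
c=load('w3');s=sense();p=s['tcp_pos'];R=s['ee_rot'];print(p,c['eye'])
print('tcp',proj(c,p),'grasp',proj(c,p-R[:,2]*.0187))
for z in(0,.02,.04,.06): print(z,ray(c,320,269,z),ray(c,285,240,z),ray(c,357,240,z))
c=snap('side','s3')
cv2.imwrite('pics/s3c.png',cv2.resize(c['frame'][110:230,310:470,::-1],(800,600),interpolation=cv2.INTER_CUBIC))
"
```

```text
[ 0.39028454 -0.31084623  0.01785002] [ 0.35596329 -0.37643906  0.20275888]
tcp [324.91152658 286.86508566] grasp [324.81285712 302.48032628]
0 [ 0.39129769 -0.31476143  0.        ] [ 0.40023711 -0.33724693  0.        ] [ 0.36680281 -0.32021951  0.        ]
0.02 [ 0.38781233 -0.32084527  0.02      ] [ 0.39586997 -0.34111282  0.02      ] [ 0.3657336  -0.32576497  0.02      ]
0.04 [ 0.38432697 -0.32692911  0.04      ] [ 0.39150283 -0.3449787   0.04      ] [ 0.3646644  -0.33131043  0.04      ]
0.06 [ 0.38084161 -0.33301295  0.06      ] [ 0.38713569 -0.34884459  0.06      ] [ 0.3635952  -0.33685588  0.06      ]
```

View pics/s3c.png

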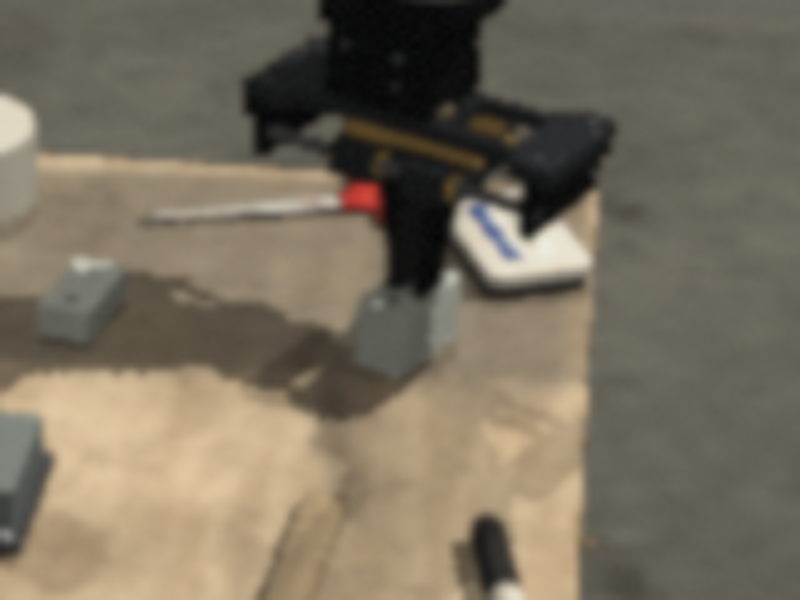

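```bash
python3 -c "
from h import *
c=load('w3');cv2.imwrite('pics/w3c.png',cv2.resize(c['frame'][210:410,200:450,::-1],(750,600),interpolation=cv2.INTER_CUBIC))
s=sense();p=s['tcp_pos'];R=s['ee_rot']
for dz in(0,.01,.0187,.025,.03):
  for dx in (-.0095,.0095):
    for dy in(-.01,.01):
      q=p+R@np.array([dx,dy,-dz]);print(dz,dx,dy,proj(c,q).round(0),proj(load('s3'),q).round(1))
"
```

```text
0 -0.0095 -0.01 [304. 305.] [386.9 174.5]
0 -0.0095 0.01 [344. 305.] [393.  176.6]
0 0.0095 -0.01 [304. 269.] [390.4 171.8]
0 0.0095 0.01 [345. 269.] [396.6 173.8]
0.01 -0.0095 -0.01 [303. 314.] [387.1 171.3]
0.01 -0.0095 0.01 [345. 313.] [393.2 173.4]
0.01 0.0095 -0.01 [302. 276.] [390.6 168.6]
0.01 0.0095 0.01 [346. 276.] [396.8 170.7]
0.0187 -0.0095 -0.01 [302. 322.] [387.2 168.6]
0.0187 -0.0095 0.01 [346. 322.] [393.4 170.6]
0.0187 0.0095 -0.01 [301. 283.] [390.8 165.9]
0.0187 0.0095 0.01 [347. 283.] [397.  167.9]
0.025 -0.0095 -0.01 [301. 328.] [387.4 166.6]
0.025 -0.0095 0.01 [347. 328.] [393.6 168.6]
0.025 0.0095 -0.01 [300. 288.] [391.  163.9]
0.025 0.0095 0.01 [348. 288.] [397.1 165.9]
0.03 -0.0095 -0.01 [301. 334.] [387.5 165. ]
0.03 -0.0095 0.01 [348. 334.] [393.7 167. ]
0.03 0.0095 -0.01 [300. 293.] [391.1 162.3]
0.03 0.0095 0.01 [348. 292.] [397.3 164.3]
```

View pics/w3c.png

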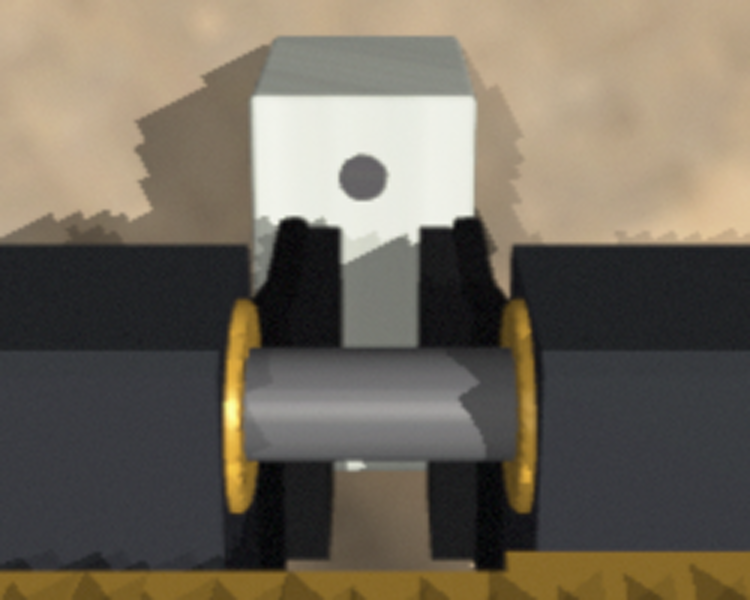

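Request:
servo_tool(
  deltas=[
    {"slide":[0,0,-1],"spin":0},
    {"slide":[0,0,-1],"spin":0},
    {"slide":[0,0,-0.5],"spin":0},
    {"slide":[0,0,0],"spin":0},
  ],
)

```text
time_s: 4.05
tcp_pos: [0.3908, -0.3108, 0.0807]
ee_rot: [[-0.454, -0.891, 0.002], [-0.891, 0.454, 0.0], [-0.001, -0.001, -1.0]]
wrist_force: [0.4, -0.4, -0.2]
gripper_width: 0.004
```

```bash
python3 -c "
from h import *
c=snap('wrist','w4');s=sense();p=s['tcp_pos'];print(p,s['gripper_width'],s['wrist_force'])
R=s['ee_rot']
d=snap('side','s4')
im=cv2.resize(d['frame'][80:200,310:470,::-1],(800,600),interpolation=cv2.INTER_CUBIC)
for dz in(0,.0187):
  u,v=proj(d,p-R[:,2]*dz);cv2.circle(im,(int((u-310+.5)*5),int((v-80+.5)*5)),4,(0,0,255),-1)
  print(proj(c,p-R[:,2]*dz), proj(c,p-R[:,2]*dz+R[:,0]*.0095))
cv2.imwrite('pics/s4c.png',im)
cv2.imwrite('pics/w4c.png',cv2.resize(c['frame'][200:410,190:460,::-1],(770,600),interpolation=cv2.INTER_CUBIC))
"
```

```text
[ 0.39012934 -0.31051046  0.07978856] -0.0006660508270464485 [-0.21727966 -0.31287366  0.2117848 ]
[326.67676612 286.10430781] [326.67881077 267.86847943]
[326.66543055 301.57379546] [326.66751917 281.71764312]
```

View pics/s4c.png

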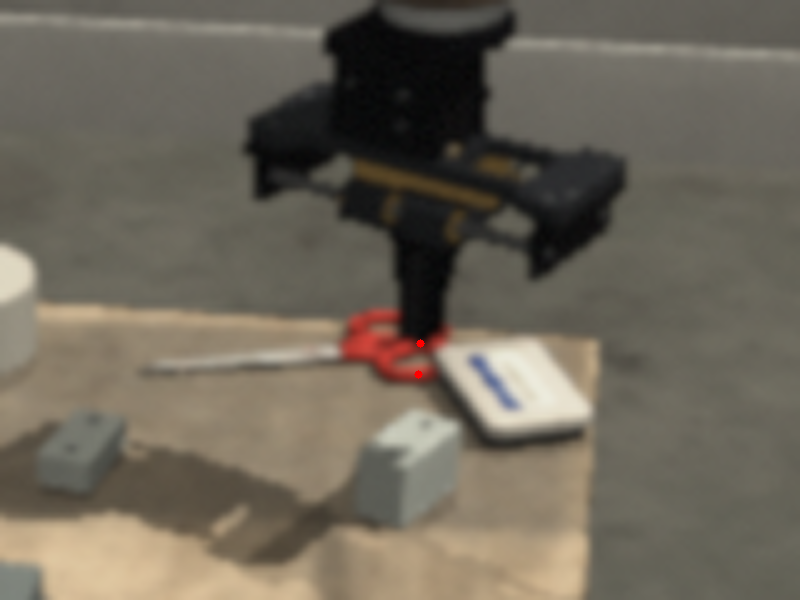

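View pics/w4c.png

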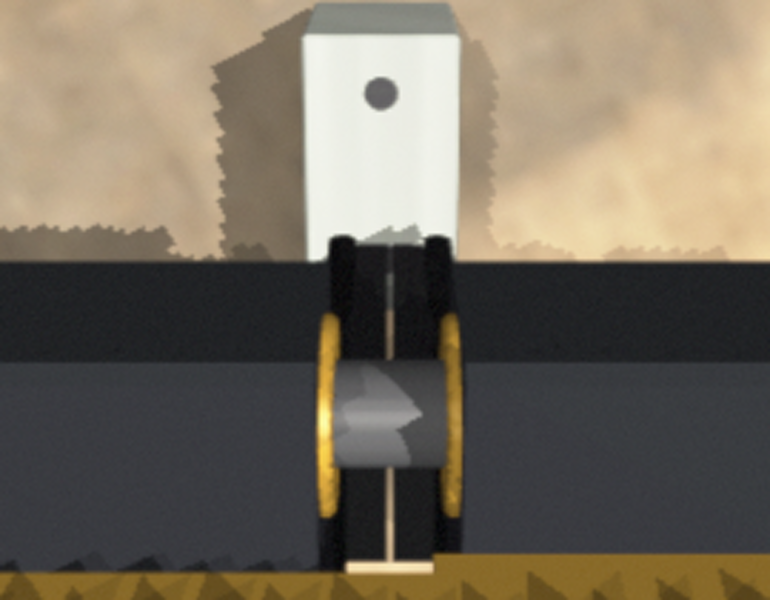

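Request:
servo_tool(
  deltas=[
    {"slide":[0,0,0],"spin":0},
    {"slide":[0,0,0],"spin":0},
    {"slide":[0,0,0],"spin":0},
    {"slide":[0,0,0],"spin":0},
    {"slide":[0,0,0],"spin":0},
    {"slide":[0,0,0],"spin":0},
    {"slide":[0,0,0],"spin":0},
    {"slide":[0,0,0],"spin":0},
  ],
  gripper=50,
)

```text
time_s: 4.95
tcp_pos: [0.3873, -0.3091, 0.0749]
ee_rot: [[-0.455, -0.891, -0.009], [-0.891, 0.455, 0.005], [-0.001, 0.01, -1.0]]
wrist_force: [-0.1, -1.0, 0.9]
gripper_width: 0.652
```

```bash
python3 -c "
from h import *
plan(.3912,-.3112,-.007,153,4)"
```

```text
pos [ 0.3873 -0.3091  0.0749] jaw 152.97 dist [ 0.0039 -0.0021 -0.0819] turn 0.03 n 4 t 4.95 tilt [-0.0089  0.0054] w 0.652 F [-0.1 -1.   0.9]
[{"slide":[0,-0.05,0.82],"spin":-0},{"slide":[0,-0.05,0.82],"spin":-0},{"slide":[0,-0.05,0.82],"spin":-0},{"slide":[0,-0.05,0.82],"spin":-0}]
```

Request:
servo_tool(
  deltas=[
    {"slide":[0,-0.05,0.82],"spin":0},
    {"slide":[0,-0.05,0.82],"spin":0},
    {"slide":[0,-0.05,0.82],"spin":0},
    {"slide":[0,-0.05,0.7],"spin":0},
  ],
)

```text
time_s: 5.35
tcp_pos: [0.3949, -0.3127, -0.0028]
ee_rot: [[-0.454, -0.891, 0.001], [-0.891, 0.454, 0.001], [-0.001, -0.0, -1.0]]
wrist_force: [-0.3, -0.6, -0.7]
gripper_width: 0.801
```

```bash
python3 -c "
from h import *
plan(.3912,-.3112,-.007,153,1)"
```

```text
pos [ 0.3949 -0.3127 -0.0028] jaw 153.02 dist [-0.0037  0.0015 -0.0042] turn -0.02 n 1 t 5.35 tilt [0.001 0.001] w 0.801 F [-0.3 -0.6 -0.7]
[{"slide":[0.01,0.16,0.17],"spin":0}]
```

Fix the 4 mm error and close in one call.

Request:
servo_tool(
  deltas=[
    {"slide":[0.01,0.16,0.15],"spin":0},
    {"slide":[0,0,0],"spin":0},
    {"slide":[0,0,0],"spin":0},
    {"slide":[0,0,0],"spin":0},
    {"slide":[0,0,0],"spin":0},
    {"slide":[0,0,0],"spin":0},
    {"slide":[0,0,0],"spin":0},
    {"slide":[0,0,0],"spin":0},
  ],
  gripper=255,
)

```text
time_s: 6.15
tcp_pos: [0.3913, -0.3111, -0.0054]
ee_rot: [[-0.454, -0.891, 0.002], [-0.891, 0.454, 0.001], [-0.001, -0.002, -1.0]]
wrist_force: [-0.5, 0.3, -1.6]
gripper_width: 0.367
```

```bash
python3 -c "
from h import *
s=sense();print(s['gripper_width'],s['tcp_pos'])
plan(.40,-.24,.10,160,4)"
```

```text
0.3666512199637861 [ 0.39131772 -0.31110473 -0.00543242]
pos [ 0.3913 -0.3111 -0.0054] jaw 153.02 dist [0.0087 0.0711 0.1054] turn 6.98 n 5 t 6.15 tilt [0.0021 0.0006] w 0.367 F [-0.5  0.3 -1.6]
[{"slide":[-0.54,0.19,-0.84],"spin":-0.17},{"slide":[-0.54,0.18,-0.84],"spin":-0.17},{"slide":[-0.55,0.17,-0.84],"spin":-0.17},{"slide":[-0.55,0.15,-0.84],"spin":-0.17},{"slide":[-0.56,0.14,-0.84],"spin":-0.17}]
```

Request:
servo_tool(
  deltas=[
    {"slide":[0,0,-1],"spin":0},
    {"slide":[0,0,-1],"spin":0},
    {"slide":[-0.3,0.15,-0.9],"spin":-0.2},
    {"slide":[-0.55,0.17,-0.8],"spin":-0.2},
    {"slide":[-0.55,0.15,-0.6],"spin":-0.2},
  ],
)

```text
time_s: 6.65
tcp_pos: [0.3918, -0.2731, 0.102]
ee_rot: [[-0.379, -0.925, -0.008], [-0.926, 0.379, 0.005], [-0.002, 0.009, -1.0]]
wrist_force: [0.4, 0.3, -2.9]
gripper_width: 0.364
```

```bash
python3 -c "
from h import *
plan(.603,0.0,.10,178.5,4)"
```

```text
pos [ 0.3918 -0.2731  0.102 ] jaw 157.75 dist [ 0.2112  0.2731 -0.002 ] turn 20.75 n 14 t 6.65 tilt [-0.008   0.0054] w 0.364 F [ 0.4  0.3 -2.9]
[{"slide":[-0.95,-0.26,0.01],"spin":-0.19},{"slide":[-0.94,-0.29,0.01],"spin":-0.19},{"slide":[-0.94,-0.31,0.01],"spin":-0.19},{"slide":[-0.93,-0.34,0.01],"spin":-0.19},{"slide":[-0.92,-0.36,0.01],"spin":-0.19},{"slide":[-0.91,-0.38,0.01],"spin":-0.19},{"slide":[-0.9,-0.41,0.01],"spin":-0.19},{"slide":[-0.89,-0.43,0.01],"spin":-0.19},{"slide":[-0.88,-0.45,0.01],"spin":-0.19},{"slide":[-0.86,-0.48,0.01],"spin":-0.19},{"slide":[-0.85,-0.5,0.01],"spin":-0.19},{"slide":[-0.84,-0.52,0.01],"spin":-0.19},{"slide":[-0.82,-0.54,0.01],"spin":-0.19},{"slide":[-0.81,-0.56,0.01],"spin":-0.19}]
```

Request:
servo_tool(
  deltas=[
    {"slide":[-0.95,-0.26,0],"spin":-0.19},
    {"slide":[-0.94,-0.29,0],"spin":-0.19},
    {"slide":[-0.94,-0.31,0],"spin":-0.19},
    {"slide":[-0.93,-0.34,0],"spin":-0.19},
    {"slide":[-0.92,-0.36,0],"spin":-0.19},
    {"slide":[-0.91,-0.38,0],"spin":-0.19},
    {"slide":[-0.9,-0.41,0],"spin":-0.19},
    {"slide":[-0.89,-0.43,0],"spin":-0.19},
    {"slide":[-0.88,-0.45,0],"spin":-0.19},
    {"slide":[-0.86,-0.48,0],"spin":-0.19},
  ],
)

```text
time_s: 7.65
tcp_pos: [0.5422, -0.0688, 0.103]
ee_rot: [[-0.116, -0.993, -0.009], [-0.993, 0.116, 0.006], [-0.005, 0.01, -1.0]]
wrist_force: [0.4, -0.2, -1.9]
gripper_width: 0.361
```

Request:
servo_tool(
  deltas=[
    {"slide":[-0.85,-0.5,0],"spin":-0.19},
    {"slide":[-0.84,-0.52,0],"spin":-0.19},
    {"slide":[-0.82,-0.54,0],"spin":-0.19},
    {"slide":[-0.5,-0.5,0],"spin":-0.19},
    {"slide":[0,0,0],"spin":0},
  ],
)

```text
time_s: 8.15
tcp_pos: [0.6007, 0.0079, 0.1001]
ee_rot: [[-0.003, -1.0, -0.014], [-1.0, 0.003, 0.007], [-0.007, 0.014, -1.0]]
wrist_force: [-0.5, -0.7, -2.2]
gripper_width: 0.371
```

```bash
python3 -c "
from h import *
c=snap('wrist','w5')
plan(.6035,.029,.07,178.5,1)
for p in([.6035,.029,.016],[.597,-.119,.036]): print(proj(c,p))"
```

```text
pos [0.5995 0.0073 0.0999] jaw 179.76 dist [ 0.004   0.0217 -0.0299] turn -1.26 n 2 t 8.2 tilt [-0.0159  0.0066] w 0.364 F [ 0.2  0.5 -1.7]
[{"slide":[-0.43,-0.09,0.6],"spin":0.08},{"slide":[-0.43,-0.08,0.6],"spin":0.08}]
[319.9260825  269.13023876]
[329.51468284  30.40352831]
```

View pics/w5.png

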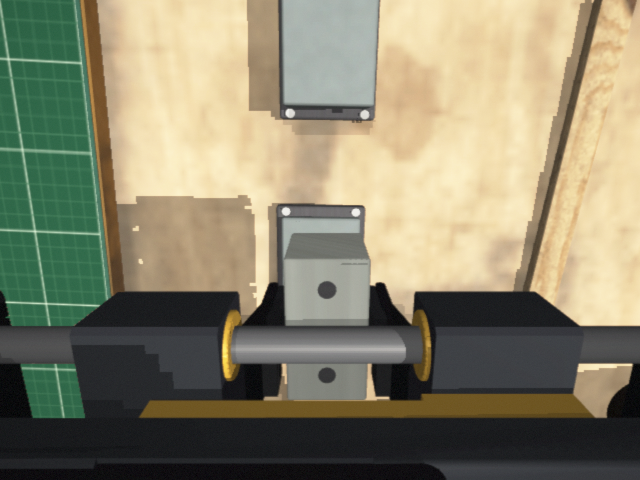

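```bash
python3 -c "
from h import *
c=load('w5')
for u,v in((286,211.5),(355.5,212),(290,113.5),(364.5,114.5)): print(ray(c,u,v,.011).round(4))
print('flange corners low',ray(c,278,206,.01).round(4),ray(c,364,206.5,.01).round(4))
print('top corners high',ray(c,283,104,.036).round(4),ray(c,376,105,.036).round(4))
# packer bottom/near edges in hand
cv2.imwrite('pics/w5c.png',cv2.resize(c['frame'][0:240,240:420,::-1],(600,800-0),interpolation=cv2.INTER_CUBIC)[:, :])
"; python3 -c "
import cv2;a=cv2.imread('pics/w5c.png');cv2.imwrite('pics/w5c.png',cv2.resize(a,(450,600)))"
```

```text
[ 0.6266 -0.0115  0.011 ]
[ 0.5786 -0.0108  0.011 ]
[ 0.622  -0.0758  0.011 ]
[ 0.5738 -0.075   0.011 ]
flange corners low [ 0.632  -0.0152  0.01  ] [ 0.5727 -0.0145  0.01  ]
top corners high [ 0.6242 -0.0803  0.036 ] [ 0.5699 -0.0796  0.036 ]
```

View pics/w5c.png

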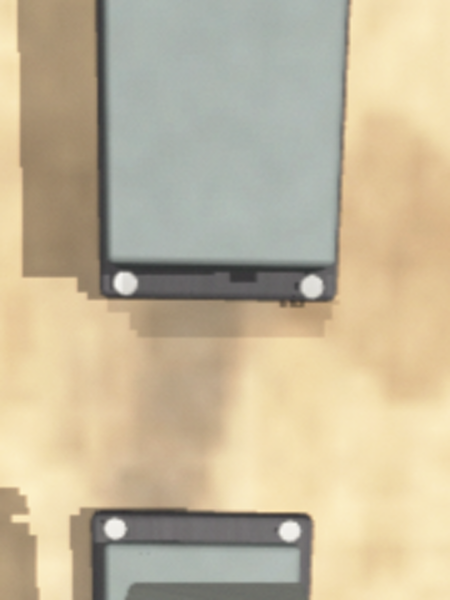

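```bash
python3 -c "
from h import *
c=load('w5');z=.0999+.0054+.04
print(np.mean([ray(c,u,v,z) for u,v in((286,258),(369.5,258),(288.5,399),(366.5,399))],axis=0),[ray(c,u,v,z).round(4) for u,v in((286,258),(369.5,258),(288.5,399),(366.5,399))])
print(sense()['tcp_pos'])
plan(.6037,.0298,.04,178.9,3)"
```

```text
[0.60030783 0.00851302 0.1453    ] [array([ 0.6153, -0.0216,  0.1453]), array([ 0.585 , -0.0213,  0.1453]), array([0.6162, 0.0382, 0.1453]), array([0.5847, 0.0387, 0.1453])]
[0.59946272 0.00725218 0.09986278]
pos [0.5995 0.0073 0.0999] jaw 179.76 dist [ 0.0042  0.0225 -0.0599] turn -0.86 n 3 t 8.2 tilt [-0.0159  0.0066] w 0.364 F [ 0.2  0.5 -1.7]
[{"slide":[-0.3,-0.07,0.8],"spin":0.04},{"slide":[-0.3,-0.07,0.8],"spin":0.04},{"slide":[-0.3,-0.06,0.8],"spin":0.04}]
```

Request:
servo_tool(
  deltas=[
    {"slide":[-0.29,-0.07,0.8],"spin":0.04},
    {"slide":[-0.29,-0.07,0.8],"spin":0.04},
    {"slide":[-0.29,-0.06,0.8],"spin":0.04},
  ],
)

```text
time_s: 8.5
tcp_pos: [0.6037, 0.0278, 0.0412]
ee_rot: [[-0.026, -1.0, -0.012], [-1.0, 0.025, 0.008], [-0.007, 0.012, -1.0]]
wrist_force: [0.2, 0.2, -1.5]
gripper_width: 0.365
```

```bash
python3 -c "
from h import *
plan(.6035,.029,.015,178.9,2)"
```

```text
pos [0.6037 0.0278 0.0412] jaw 178.54 dist [-0.0002  0.0012 -0.0262] turn 0.36 n 2 t 8.5 tilt [-0.0117  0.0076] w 0.365 F [ 0.2  0.2 -1.5]
[{"slide":[-0.02,0,0.52],"spin":-0.02},{"slide":[-0.02,0,0.52],"spin":-0.02}]
```

Request:
servo_tool(
  deltas=[
    {"slide":[-0.02,0,0.52],"spin":-0.02},
    {"slide":[-0.02,0,0.48],"spin":-0.02},
  ],
)

```text
time_s: 8.7
tcp_pos: [0.6011, 0.028, 0.0138]
ee_rot: [[-0.021, -1.0, -0.015], [-1.0, 0.021, 0.007], [-0.007, 0.015, -1.0]]
wrist_force: [0.3, 0.3, -1.1]
gripper_width: 0.364
```

```bash
python3 -c "
from h import *
plan(.6035,.029,.0105,178.9,1)"
```

```text
pos [0.6011 0.028  0.0138] jaw 178.81 dist [ 0.0024  0.001  -0.0033] turn 0.09 n 1 t 8.7 tilt [-0.0153  0.0069] w 0.364 F [ 0.3  0.3 -1.1]
[{"slide":[-0.04,-0.1,0.13],"spin":-0.01}]
```

Request:
servo_tool(
  deltas=[
    {"slide":[-0.04,-0.1,0.08],"spin":0},
  ],
)

```text
time_s: 8.8
tcp_pos: [0.6013, 0.0279, 0.0104]
ee_rot: [[-0.022, -1.0, -0.02], [-1.0, 0.022, 0.006], [-0.005, 0.021, -1.0]]
wrist_force: [-2.7, -0.6, 2.4]
gripper_width: 0.367
```

```bash
python3 -c "
from h import *
plan(.6035,.029,.0105,178.9,1)"
```

```text
pos [0.6013 0.0279 0.0104] jaw 178.77 dist [0.0022 0.0011 0.0001] turn 0.13 n 1 t 8.8 tilt [-0.0204  0.0057] w 0.367 F [-2.7 -0.6  2.4]
[{"slide":[-0.05,-0.09,-0.01],"spin":-0.02}]
```

Request:
servo_tool(
  deltas=[
    {"slide":[-0.05,-0.13,-0.06],"spin":0},
  ],
)

```text
time_s: 8.9
tcp_pos: [0.6046, 0.0286, 0.0118]
ee_rot: [[-0.022, -1.0, -0.021], [-1.0, 0.022, 0.005], [-0.005, 0.021, -1.0]]
wrist_force: [0.1, -0.6, -1.5]
gripper_width: 0.367
```

```bash
python3 -c "
from h import *
plan(.6035,.029,.0105,178.9,1)"
```

```text
pos [0.6046 0.0286 0.0118] jaw 178.74 dist [-0.0011  0.0004 -0.0013] turn 0.16 n 1 t 8.9 tilt [-0.0208  0.0054] w 0.367 F [ 0.1 -0.6 -1.5]
[{"slide":[-0.02,0.04,0.05],"spin":-0.02}]
```

Request:
servo_tool(
  deltas=[
    {"slide":[-0.02,0.04,0.05],"spin":0},
  ],
)

```text
time_s: 9.0
tcp_pos: [0.6051, 0.0291, 0.0115]
ee_rot: [[-0.022, -1.0, -0.018], [-1.0, 0.022, 0.006], [-0.005, 0.018, -1.0]]
wrist_force: [0.7, -0.9, -2.1]
gripper_width: 0.365
```

Request:
servo_tool(
  deltas=[
    {"slide":[0,0,0],"spin":0},
    {"slide":[0,0,0],"spin":0},
    {"slide":[0,0,0],"spin":0},
    {"slide":[0,0,0],"spin":0},
    {"slide":[0,0,0],"spin":0},
  ],
  gripper=60,
)

```text
time_s: 9.5
tcp_pos: [0.6079, 0.0294, 0.015]
ee_rot: [[-0.022, -1.0, -0.011], [-1.0, 0.022, 0.007], [-0.007, 0.011, -1.0]]
wrist_force: [0.5, -0.5, -0.3]
gripper_width: 0.716
```

Request:
servo_tool(
  deltas=[
    {"slide":[0,0,-1],"spin":0},
    {"slide":[0,0,-1],"spin":0},
    {"slide":[0,0,-1],"spin":0},
    {"slide":[0,0,-1],"spin":0},
  ],
)

```text
time_s: 9.9
tcp_pos: [0.6059, 0.028, 0.1138]
ee_rot: [[-0.022, -1.0, -0.021], [-1.0, 0.022, 0.005], [-0.004, 0.021, -1.0]]
wrist_force: [1.0, -0.4, 0.1]
gripper_width: 0.76
```

```bash
python3 -c "
from h import *
c=snap('wrist','w6')
plan(.572,.285,.09,26,1)"
```

```text
pos [0.6091 0.0283 0.1189] jaw 178.8 dist [-0.0371  0.2567 -0.0289] turn 27.2 n 11 t 9.95 tilt [-0.012   0.0056] w 0.765 F [ 0.5 -0.2  3.4]
[{"slide":[-0.93,0.15,0.11],"spin":-0.31},{"slide":[-0.94,0.11,0.11],"spin":-0.31},{"slide":[-0.94,0.07,0.11],"spin":-0.31},{"slide":[-0.94,0.03,0.11],"spin":-0.31},{"slide":[-0.94,-0.01,0.11],"spin":-0.31},{"slide":[-0.94,-0.05,0.11],"spin":-0.31},{"slide":[-0.94,-0.09,0.11],"spin":-0.31},{"slide":[-0.93,-0.13,0.11],"spin":-0.31},{"slide":[-0.93,-0.17,0.11],"spin":-0.31},{"slide":[-0.92,-0.21,0.11],"spin":-0.31},{"slide":[-0.91,-0.25,0.11],"spin":-0.31}]
```

View pics/w6.png

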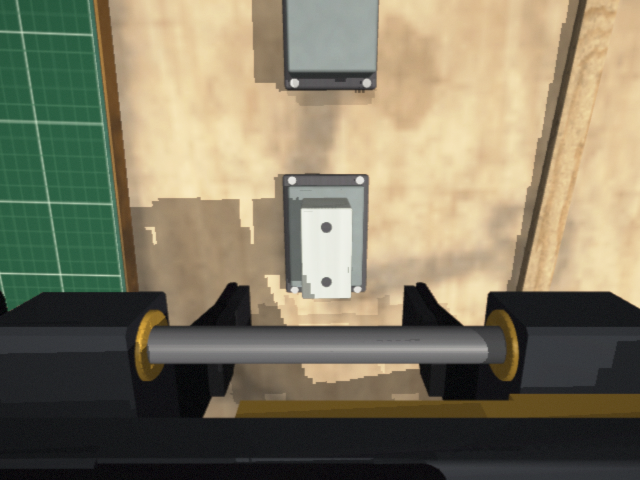

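```bash
python3 -c "
from h import *
c=load('w6')
S=[(292,181),(360,181),(295,290),(357.5,289.5)]
P=np.array([ray(c,u,v,.011) for u,v in S]);print(P.round(4),P.mean(0))
C=[(302,208),(352,208),(304,298),(351,298)]
Q=np.array([ray(c,u,v,.056) for u,v in C]);print(Q.round(4),Q.mean(0))
print(mask_rect(c,326,253,70,.056,lo=190,smax=30))
cv2.imwrite('pics/w6c.png',cv2.resize(c['frame'][160:310,260:400,::-1],(560,600),interpolation=cv2.INTER_CUBIC))
"
```

```text
[[ 0.6265 -0.0113  0.011 ]
 [ 0.5782 -0.01    0.011 ]
 [ 0.628   0.0718  0.011 ]
 [ 0.5801  0.0729  0.011 ]] [0.60323102 0.03084118 0.011     ]
[[ 6.182e-01 -2.000e-04  5.600e-02]
 [ 5.877e-01  6.000e-04  5.600e-02]
 [ 6.192e-01  5.900e-02  5.600e-02]
 [ 5.887e-01  6.000e-02  5.600e-02]] [0.6034765  0.02983698 0.056     ]
(array([603.91876221,  29.72358131]), 31.546478271484375, 59.22157287597656, 88.89271545410156)
```

View pics/w6c.png

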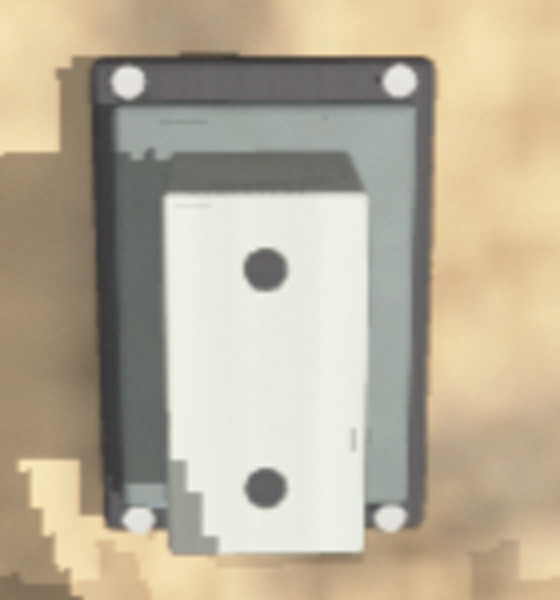

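```bash
python3 -c "
from h import *
plan(.563,.303,.10,25.8,1)"
```

```text
pos [0.6091 0.0283 0.1189] jaw 178.8 dist [-0.0461  0.2747 -0.0189] turn 27.0 n 12 t 9.95 tilt [-0.012   0.0056] w 0.765 F [ 0.5 -0.2  3.4]
[{"slide":[-0.91,0.17,0.07],"spin":-0.28},{"slide":[-0.92,0.14,0.07],"spin":-0.28},{"slide":[-0.92,0.1,0.07],"spin":-0.28},{"slide":[-0.93,0.06,0.07],"spin":-0.28},{"slide":[-0.93,0.03,0.07],"spin":-0.28},{"slide":[-0.93,-0.01,0.07],"spin":-0.28},{"slide":[-0.93,-0.05,0.07],"spin":-0.28},{"slide":[-0.92,-0.08,0.07],"spin":-0.28},{"slide":[-0.92,-0.12,0.07],"spin":-0.28},{"slide":[-0.91,-0.15,0.07],"spin":-0.28},{"slide":[-0.91,-0.19,0.07],"spin":-0.28},{"slide":[-0.9,-0.23,0.07],"spin":-0.28}]
```

Request:
servo_tool(
  deltas=[
    {"slide":[-0.91,0.17,0],"spin":-0.28},
    {"slide":[-0.92,0.14,0],"spin":-0.28},
    {"slide":[-0.92,0.1,0],"spin":-0.28},
    {"slide":[-0.93,0.06,0.1],"spin":-0.28},
    {"slide":[-0.93,0.03,0.1],"spin":-0.28},
    {"slide":[-0.93,0,0.1],"spin":-0.28},
    {"slide":[-0.93,-0.05,0.1],"spin":-0.28},
    {"slide":[-0.92,-0.08,0.1],"spin":-0.28},
    {"slide":[-0.92,-0.12,0.1],"spin":-0.28},
    {"slide":[-0.91,-0.15,0.1],"spin":-0.28},
  ],
)

```text
time_s: 10.95
tcp_pos: [0.5703, 0.2634, 0.1069]
ee_rot: [[0.372, -0.928, -0.003], [-0.928, -0.372, 0.009], [-0.009, -0.001, -1.0]]
wrist_force: [0.4, -0.3, -0.3]
gripper_width: 0.763
```

Request:
servo_tool(
  deltas=[
    {"slide":[-0.91,-0.19,0.05],"spin":-0.28},
    {"slide":[-0.6,-0.2,0.05],"spin":-0.28},
    {"slide":[0,0,0],"spin":0},
  ],
)

```text
time_s: 11.25
tcp_pos: [0.5636, 0.3061, 0.104]
ee_rot: [[0.45, -0.893, -0.003], [-0.893, -0.45, 0.009], [-0.009, -0.002, -1.0]]
wrist_force: [-0.4, -0.6, 0.3]
gripper_width: 0.762
```

```bash
python3 -c "
from h import *
c=snap('wrist','w7');u,v=proj(c,[.572,.285,.01]);print(u,v)
print(mask_rect(c,int(u),int(v),70,.01,lo=190,smax=30))
plan(.572,.285,.03,25.8,1)"
```

```text
328.7088564841085 204.68666462644282Traceback (most recent call last):
  File "<string>", line 4, in <module>
    print(mask_rect(c,int(u),int(v),70,.01,lo=190,smax=30))
          ~~~~~~~~~^^^^^^^^^^^^^^^^^^^^^^^^^^^^^^^^^^^^^^^
  File "h.py", line 15, in mask_rect
    ct=max(cs,key=cv2.contourArea)
ValueError: max() iterable argument is empty
```

View pics/w7.png

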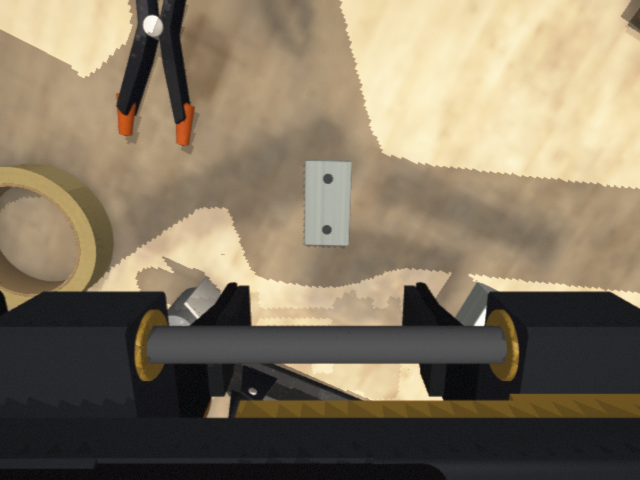

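```bash
python3 -c "
from h import *
c=load('w7');print(c['frame'][215,328],c['frame'][215,380])
for lo in(140,155):print(mask_rect(c,328,204,60,.01,lo=lo,smax=30))
print([ray(c,u,v,.01).round(4) for u,v in((305,161),(351,161),(305.5,245),(348.5,245))])
print((ray(c,327.5,178.5,.01)+ray(c,326.5,230,.01))/2)
plan(.572,.285,.03,25.8,1)"
```

```text
[175 179 166] [158 138 112]
(array([573.33959961, 284.96063232]), 31.543853759765625, 59.41065216064453, -64.44784164428711)
(array([573.28375244, 284.96740723]), 31.311126708984375, 59.03239059448242, -64.74033546447754)
[array([0.5999, 0.2654, 0.01  ]), array([0.572 , 0.2514, 0.01  ]), array([0.5737, 0.3187, 0.01  ]), array([0.546 , 0.3048, 0.01  ])]
[0.57306385 0.28555746 0.01      ]
pos [0.5636 0.3052 0.104 ] jaw -153.34 dist [ 0.0084 -0.0202 -0.074 ] turn -0.86 n 4 t 11.3 tilt [-0.0033  0.0087] w 0.769 F [0.4 0.1 1.2]
[{"slide":[0.22,0.02,0.74],"spin":0.03},{"slide":[0.22,0.02,0.74],"spin":0.03},{"slide":[0.22,0.01,0.74],"spin":0.03},{"slide":[0.22,0.01,0.74],"spin":0.03}]
```

Request:
servo_tool(
  deltas=[
    {"slide":[0.22,0.04,0.74],"spin":0.03},
    {"slide":[0.22,0.03,0.74],"spin":0.03},
    {"slide":[0.22,0.03,0.9],"spin":0.03},
    {"slide":[0.22,0.02,0.9],"spin":0.03},
  ],
)

```text
time_s: 11.7
tcp_pos: [0.5742, 0.2834, 0.0245]
ee_rot: [[0.43, -0.903, 0.005], [-0.903, -0.43, 0.014], [-0.011, -0.011, -1.0]]
wrist_force: [-0.2, 0.5, -0.7]
gripper_width: 0.765
```

```bash
python3 -c "
from h import *
plan(.5728,.2851,-.0185,25.6,2)"
```

```text
pos [0.5742 0.2834 0.0245] jaw -154.51 dist [-0.0014  0.0017 -0.043 ] turn 0.11 n 2 t 11.7 tilt [0.0051 0.0142] w 0.765 F [-0.2  0.5 -0.7]
[{"slide":[-0.03,0.02,0.86],"spin":-0.01},{"slide":[-0.03,0.02,0.86],"spin":-0.01}]
```

Request:
servo_tool(
  deltas=[
    {"slide":[-0.03,0.02,0.86],"spin":0},
    {"slide":[-0.03,0.02,0.5],"spin":0},
  ],
)

```text
time_s: 11.9
tcp_pos: [0.5728, 0.2809, -0.0117]
ee_rot: [[0.426, -0.905, 0.003], [-0.905, -0.426, 0.013], [-0.01, -0.008, -1.0]]
wrist_force: [-0.6, -0.1, 0.3]
gripper_width: 0.769
```

```bash
python3 -c "
from h import *
plan(.5728,.2851,-.0185,25.6,1)"
```

```text
pos [ 0.5728  0.2809 -0.0117] jaw -154.8 dist [-0.      0.0042 -0.0068] turn 0.4 n 1 t 11.9 tilt [0.003  0.0126] w 0.769 F [-0.6 -0.1  0.3]
[{"slide":[-0.15,-0.07,0.27],"spin":-0.05}]
```

Request:
servo_tool(
  deltas=[
    {"slide":[-0.15,-0.07,0.22],"spin":-0.05},
  ],
)

```text
time_s: 12.0
tcp_pos: [0.5724, 0.2835, -0.0183]
ee_rot: [[0.431, -0.902, 0.001], [-0.902, -0.431, 0.011], [-0.009, -0.006, -1.0]]
wrist_force: [0.9, 0.5, -0.8]
gripper_width: 0.764
```

```bash
python3 -c "
from h import *
plan(.5728,.2851,-.0185,25.6,1)"
```

```text
pos [ 0.5724  0.2835 -0.0183] jaw -154.48 dist [ 0.0004  0.0016 -0.0002] turn 0.08 n 1 t 12.0 tilt [0.0011 0.0109] w 0.764 F [ 0.9  0.5 -0.8]
[{"slide":[-0.05,-0.04,0.01],"spin":-0.01}]
```

Request:
servo_tool(
  deltas=[
    {"slide":[-0.05,-0.04,0.02],"spin":0},
    {"slide":[0,0,0],"spin":0},
    {"slide":[0,0,0],"spin":0},
  ],
  gripper=255,
)

```text
time_s: 12.3
tcp_pos: [0.574, 0.2859, -0.0176]
ee_rot: [[0.431, -0.902, 0.003], [-0.902, -0.431, 0.012], [-0.009, -0.008, -1.0]]
wrist_force: [-0.6, -0.1, -0.3]
gripper_width: 0.575
```

```bash
python3 -c "
from h import *
plan(.5728,.2851,-.0185,25.6,1)"
```

```text
pos [ 0.574   0.2859 -0.0176] jaw -154.46 dist [-0.0012 -0.0008 -0.0009] turn 0.06 n 1 t 12.3 tilt [0.003  0.0119] w 0.575 F [-0.6 -0.1 -0.3]
[{"slide":[0.01,0.06,0.03],"spin":-0.01}]
```

Request:
servo_tool(
  deltas=[
    {"slide":[0,0.05,0.04],"spin":0},
    {"slide":[0,0,0],"spin":0},
    {"slide":[0,0,0],"spin":0},
    {"slide":[0,0,0],"spin":0},
  ],
)

```text
time_s: 12.7
tcp_pos: [0.5737, 0.2864, -0.0163]
ee_rot: [[0.432, -0.902, 0.006], [-0.902, -0.432, 0.015], [-0.01, -0.012, -1.0]]
wrist_force: [-0.5, 0.1, -0.3]
gripper_width: 0.359
```

```bash
python3 -c "
from h import *
plan(.5728,.2851,.1,25.6,1)"
```

```text
pos [ 0.5737  0.2864 -0.0163] jaw -154.42 dist [-0.0009 -0.0013  0.1163] turn 0.02 n 5 t 12.7 tilt [0.0062 0.0145] w 0.359 F [-0.5  0.1 -0.3]
[{"slide":[0,0,-0.93],"spin":-0},{"slide":[0,0,-0.93],"spin":-0},{"slide":[0,0,-0.93],"spin":-0},{"slide":[0,0,-0.93],"spin":-0},{"slide":[0,0,-0.93],"spin":-0}]
```

Request:
servo_tool(
  deltas=[
    {"slide":[0,0,-0.93],"spin":0},
    {"slide":[0,0,-0.93],"spin":0},
    {"slide":[0,0,-0.93],"spin":0},
    {"slide":[0,0,-0.93],"spin":0},
    {"slide":[0,0,-0.9],"spin":0},
  ],
)

```text
time_s: 13.2
tcp_pos: [0.5697, 0.2826, 0.0978]
ee_rot: [[0.431, -0.902, -0.004], [-0.902, -0.431, 0.008], [-0.009, 0.0, -1.0]]
wrist_force: [0.0, 0.4, -0.9]
gripper_width: 0.36
```

```bash
python3 -c "
from h import *
plan(.6037,.0298,.10,178.9,1)"
```

```text
pos [0.5697 0.2826 0.0978] jaw -154.48 dist [ 0.034  -0.2528  0.0022] turn -26.62 n 11 t 13.2 tilt [-0.0038  0.0077] w 0.36 F [ 0.   0.4 -0.9]
[{"slide":[0.88,0.28,-0.02],"spin":0.3},{"slide":[0.89,0.25,-0.02],"spin":0.3},{"slide":[0.9,0.21,-0.02],"spin":0.3},{"slide":[0.91,0.17,-0.02],"spin":0.3},{"slide":[0.92,0.13,-0.02],"spin":0.3},{"slide":[0.92,0.09,-0.02],"spin":0.3},{"slide":[0.93,0.05,-0.02],"spin":0.3},{"slide":[0.93,0.01,-0.02],"spin":0.3},{"slide":[0.93,-0.02,-0.02],"spin":0.3},{"slide":[0.93,-0.06,-0.02],"spin":0.3},{"slide":[0.92,-0.1,-0.02],"spin":0.3}]
```

Request:
servo_tool(
  deltas=[
    {"slide":[0.88,0.28,-0.02],"spin":0.3},
    {"slide":[0.89,0.25,-0.02],"spin":0.3},
    {"slide":[0.9,0.21,-0.02],"spin":0.3},
    {"slide":[0.91,0.17,-0.02],"spin":0.3},
    {"slide":[0.92,0.13,-0.02],"spin":0.3},
    {"slide":[0.92,0.09,-0.02],"spin":0.3},
    {"slide":[0.93,0.05,-0.02],"spin":0.3},
    {"slide":[0.93,0.01,-0.02],"spin":0.3},
    {"slide":[0.93,-0.02,-0.02],"spin":0.3},
    {"slide":[0.8,-0.06,-0.02],"spin":0.3},
  ],
)

```text
time_s: 14.2
tcp_pos: [0.6015, 0.0518, 0.1053]
ee_rot: [[0.015, -1.0, 0.004], [-1.0, -0.015, 0.014], [-0.014, -0.004, -1.0]]
wrist_force: [0.6, 0.5, -0.3]
gripper_width: 0.362
```

```bash
python3 -c "
from h import *
plan(.6037,.0298,.06,178.9,3)
c=snap('wrist','w8')"
```

```text
pos [0.6015 0.0518 0.1053] jaw -179.12 dist [ 0.0022 -0.022  -0.0453] turn -1.98 n 3 t 14.2 tilt [0.004  0.0142] w 0.362 F [ 0.6  0.5 -0.3]
[{"slide":[0.3,-0.02,0.6],"spin":0.08},{"slide":[0.3,-0.03,0.6],"spin":0.08},{"slide":[0.3,-0.03,0.6],"spin":0.08}]
```

View pics/w8.png

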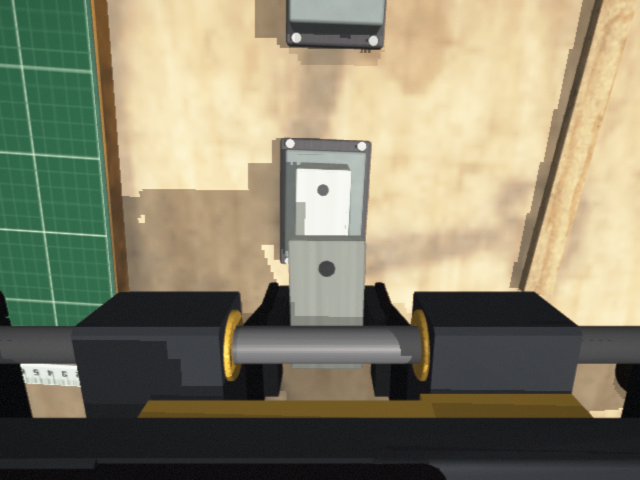

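```bash
python3 -c "
from h import *
c=load('w8')
for z in(.1316,):
  P=np.array([ray(c,u,v,z) for u,v in((289,240),(366,240.5),(291.5,367),(362.5,367))]);print(P.round(4),P.mean(0).round(4),np.linalg.norm(P[0]-P[1]),np.linalg.norm(P[0]-P[2]))
print(sense()['tcp_pos'])"
```

```text
[[0.6165 0.0209 0.1316]
 [0.5852 0.0206 0.1316]
 [0.616  0.0801 0.1316]
 [0.5842 0.0796 0.1316]] [0.6005 0.0503 0.1316] 0.031310140303881025 0.059206619600182225
[0.60147132 0.0493883  0.10527918]
```

Request:
servo_tool(
  deltas=[
    {"slide":[0.29,-0.04,0.6],"spin":0.08},
    {"slide":[0.25,-0.05,0.6],"spin":0.08},
    {"slide":[0.25,-0.05,0.5],"spin":0.08},
  ],
)

```text
time_s: 14.55
tcp_pos: [0.6069, 0.0289, 0.0638]
ee_rot: [[-0.024, -1.0, 0.009], [-1.0, 0.024, 0.015], [-0.015, -0.009, -1.0]]
wrist_force: [-0.4, 0.5, -0.9]
gripper_width: 0.361
```

```bash
python3 -c "
from h import *
plan(.6043,.0302,.044,178.9,1)"
```

```text
pos [0.6069 0.0289 0.0638] jaw 178.6 dist [-0.0026  0.0013 -0.0198] turn 0.3 n 1 t 14.55 tilt [0.009  0.0149] w 0.361 F [-0.4  0.5 -0.9]
[{"slide":[-0.04,0.11,0.79],"spin":-0.04}]
```

Request:
servo_tool(
  deltas=[
    {"slide":[-0.03,0.08,0.4],"spin":-0.02},
    {"slide":[-0.02,0.04,0.3],"spin":-0.02},
  ],
)

```text
time_s: 14.75
tcp_pos: [0.6033, 0.0298, 0.0442]
ee_rot: [[-0.02, -1.0, 0.007], [-1.0, 0.02, 0.015], [-0.015, -0.007, -1.0]]
wrist_force: [-0.0, 0.3, -0.2]
gripper_width: 0.36
```

```bash
python3 -c "
from h import *
plan(.6043,.0302,.040,178.9,1)"
```

```text
pos [0.6033 0.0298 0.0442] jaw 178.87 dist [ 0.001   0.0004 -0.0042] turn 0.03 n 1 t 14.75 tilt [0.0071 0.0145] w 0.36 F [-0.   0.3 -0.2]
[{"slide":[-0.01,-0.04,0.17],"spin":-0}]
```

Request:
servo_tool(
  deltas=[
    {"slide":[-0.02,-0.05,0.13],"spin":0},
  ],
)

```text
time_s: 14.85
tcp_pos: [0.6038, 0.0306, 0.04]
ee_rot: [[-0.019, -1.0, 0.005], [-1.0, 0.019, 0.014], [-0.014, -0.005, -1.0]]
wrist_force: [-0.5, 1.2, -1.0]
gripper_width: 0.358
```

```bash
python3 -c "
from h import *
plan(.6043,.0302,.040,178.9,1)"
```

```text
pos [0.6038 0.0306 0.04  ] jaw 178.9 dist [ 0.0005 -0.0004  0.    ] turn -0.0 n 1 t 14.85 tilt [0.0054 0.0142] w 0.358 F [-0.5  1.2 -1. ]
[{"slide":[0.01,-0.02,0],"spin":0}]
```

Request:
servo_tool(
  deltas=[
    {"slide":[0.02,0,0.04],"spin":0},
  ],
)

```text
time_s: 14.95
tcp_pos: [0.6043, 0.0306, 0.0393]
ee_rot: [[-0.018, -1.0, 0.006], [-1.0, 0.018, 0.014], [-0.014, -0.006, -1.0]]
wrist_force: [-3.1, 1.6, 6.5]
gripper_width: 0.359
```

```bash
python3 -c "
from h import *
plan(.6043,.0302,.040,178.9,1)"
```

```text
pos [0.6043 0.0306 0.0393] jaw 178.97 dist [ 0.     -0.0004  0.0007] turn -0.07 n 1 t 14.95 tilt [0.006 0.014] w 0.359 F [-3.1  1.6  6.5]
[{"slide":[0.02,0,-0.03],"spin":0.01}]
```

Request:
servo_tool(
  deltas=[
    {"slide":[0,0,0],"spin":0},
    {"slide":[0,0,0],"spin":0},
    {"slide":[0,0,-0.05],"spin":0},
    {"slide":[0,0,-0.1],"spin":0},
    {"slide":[0,0,-0.2],"spin":0},
  ],
  gripper=60,
)

```text
time_s: 15.45
tcp_pos: [0.6052, 0.0315, 0.0497]
ee_rot: [[-0.016, -1.0, 0.009], [-1.0, 0.016, 0.015], [-0.015, -0.008, -1.0]]
wrist_force: [0.5, -0.3, -0.2]
gripper_width: 0.712
```

Request:
servo_tool(
  deltas=[
    {"slide":[0,0,-1],"spin":0},
    {"slide":[0,0,-1],"spin":0},
    {"slide":[0,0,-1],"spin":0},
  ],
)

```text
time_s: 15.75
tcp_pos: [0.6022, 0.0297, 0.1245]
ee_rot: [[-0.017, -1.0, 0.001], [-1.0, 0.017, 0.013], [-0.013, -0.001, -1.0]]
wrist_force: [0.1, -0.1, -0.2]
gripper_width: 0.762
```

```bash
python3 -c "
from h import *
c=snap('wrist','w9')
print(mask_rect(c,326,253,80,.066,lo=190,smax=30))
cv2.imwrite('pics/w9c.png',cv2.resize(c['frame'][150:330,220:460,::-1],(800,600),interpolation=cv2.INTER_CUBIC))
plan(.427,.337,.10,1,1)"
```

```text
(array([603.20928955,  29.60483551]), 31.60066032409668, 59.25612258911133, 88.58499908447266)
pos [0.6056 0.03   0.13  ] jaw 179.1 dist [-0.1786  0.307  -0.03  ] turn 1.9 n 13 t 15.8 tilt [0.0109 0.0136] w 0.765 F [ 1.7 -0.2  3.5]
[{"slide":[-0.93,0.57,0.1],"spin":-0.02},{"slide":[-0.94,0.56,0.1],"spin":-0.02},{"slide":[-0.94,0.56,0.1],"spin":-0.02},{"slide":[-0.94,0.56,0.1],"spin":-0.02},{"slide":[-0.94,0.56,0.1],"spin":-0.02},{"slide":[-0.94,0.55,0.1],"spin":-0.02},{"slide":[-0.94,0.55,0.1],"spin":-0.02},{"slide":[-0.94,0.55,0.1],"spin":-0.02},{"slide":[-0.95,0.55,0.1],"spin":-0.02},{"slide":[-0.95,0.54,0.1],"spin":-0.02},{"slide":[-0.95,0.54,0.1],"spin":-0.02},{"slide":[-0.95,0.54,0.1],"spin":-0.02},{"slide":[-0.95,0.54,0.1],"spin":-0.02}]
```

View pics/w9c.png

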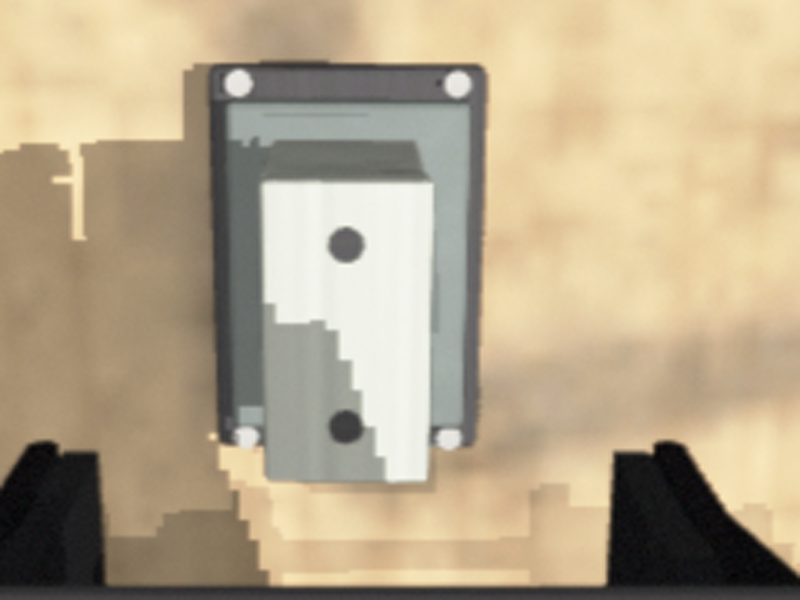

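Request:
servo_tool(
  deltas=[
    {"slide":[-0.93,0.57,0.05],"spin":-0.02},
    {"slide":[-0.94,0.56,0.05],"spin":-0.02},
    {"slide":[-0.94,0.56,0.05],"spin":-0.02},
    {"slide":[-0.94,0.56,0.1],"spin":-0.02},
    {"slide":[-0.94,0.56,0.1],"spin":-0.02},
    {"slide":[-0.94,0.55,0.1],"spin":-0.02},
    {"slide":[-0.94,0.55,0.1],"spin":-0.02},
    {"slide":[-0.94,0.55,0.1],"spin":-0.02},
    {"slide":[-0.95,0.55,0.1],"spin":-0.02},
    {"slide":[-0.95,0.54,0.1],"spin":-0.02},
  ],
)

```text
time_s: 16.8
tcp_pos: [0.4685, 0.2728, 0.1181]
ee_rot: [[0.007, -1.0, 0.027], [-1.0, -0.006, 0.021], [-0.02, -0.027, -0.999]]
wrist_force: [-0.0, -0.1, 0.2]
gripper_width: 0.763
```

Request:
servo_tool(
  deltas=[
    {"slide":[-0.95,0.54,0.1],"spin":-0.02},
    {"slide":[-0.6,0.4,0.1],"spin":-0.02},
    {"slide":[0,0,0],"spin":0},
  ],
)

```text
time_s: 17.1
tcp_pos: [0.4428, 0.3158, 0.1145]
ee_rot: [[0.017, -0.999, 0.029], [-1.0, -0.016, 0.023], [-0.023, -0.029, -0.999]]
wrist_force: [-0.3, -0.5, 0.1]
gripper_width: 0.766
```

```bash
python3 -c "
from h import *
c=snap('wrist','w10');u,v=proj(c,[.427,.317,.03]);print(u,v,c['frame'][int(v),int(u)])
print(mask_rect(c,int(u),int(v),60,.03,lo=190,smax=30))
plan(.4272,.317,.03,1.4,1)"
```

```text
351.9119236699441 240.5767150987835 [248 250 244]
(array([427.26782227, 317.431427  ]), 31.655786514282227, 59.60665512084961, -89.00895673036575)
pos [0.4433 0.3151 0.1147] jaw -179.12 dist [-0.0161  0.0019 -0.0847] turn 0.52 n 4 t 17.15 tilt [0.0293 0.0231] w 0.765 F [-0.   0.8 -0.2]
[{"slide":[0,0.19,0.84],"spin":-0.02},{"slide":[0,0.19,0.84],"spin":-0.02},{"slide":[0,0.19,0.84],"spin":-0.02},{"slide":[0,0.19,0.84],"spin":-0.02}]
```

View pics/w10.png

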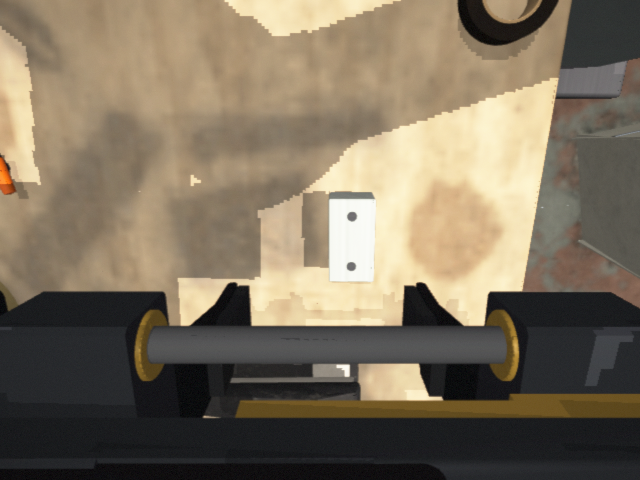

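Request:
servo_tool(
  deltas=[
    {"slide":[0,0.19,0.9],"spin":-0.02},
    {"slide":[0,0.19,0.9],"spin":-0.02},
    {"slide":[0,0.19,0.9],"spin":-0.02},
    {"slide":[0,0.19,0.9],"spin":-0.02},
  ],
)

```text
time_s: 17.55
tcp_pos: [0.4319, 0.3185, 0.0273]
ee_rot: [[0.026, -0.999, 0.039], [-0.999, -0.024, 0.033], [-0.032, -0.04, -0.999]]
wrist_force: [0.2, 0.4, -0.3]
gripper_width: 0.763
```

```bash
python3 -c "
from h import *
plan(.4275,.317,-.010,1.2,1)"
```

```text
pos [0.4319 0.3185 0.0273] jaw -178.6 dist [-0.0044 -0.0015 -0.0373] turn -0.2 n 2 t 17.55 tilt [0.0389 0.0332] w 0.763 F [ 0.2  0.4 -0.3]
[{"slide":[0.05,0.12,0.74],"spin":0.01},{"slide":[0.05,0.12,0.74],"spin":0.01}]
```

```bash
python3 -c "
from h import *
for i in range(4):
  optics.capture('top');s=sense();print(s['tcp_pos'].round(4),s['ee_rot'][:2,2].round(4),s['joint_velocities'].round(2))"
```

```text
[0.4293 0.316  0.0235] [0.0333 0.0274] [-0.27 -1.15  0.79 -0.64 -7.5   0.57]
[0.4298 0.3162 0.0251] [0.0337 0.0271] [-0.14 -2.25  3.23  1.43 -2.21  0.12]
[0.4311 0.3176 0.0268] [0.0364 0.0297] [ 0.05 -1.66  2.59  0.78 -0.01  0.02]
[0.4319 0.3187 0.028 ] [0.0384 0.032 ] [ 0.1  -1.22  1.43  0.18  0.27 -0.13]
```

Request:
servo_tool(
  deltas=[
    {"slide":[0,0,-1],"spin":0},
    {"slide":[0,0,-1],"spin":0},
    {"slide":[0,0,-1],"spin":0},
    {"slide":[0,0,-1],"spin":0},
  ],
)

```text
time_s: 18.15
tcp_pos: [0.4303, 0.3146, 0.1343]
ee_rot: [[0.024, -0.999, 0.04], [-0.999, -0.023, 0.033], [-0.032, -0.041, -0.999]]
wrist_force: [-0.2, 0.1, 1.0]
gripper_width: 0.762
```

Request:
servo_tool(
  deltas=[
    {"slide":[0,0,1],"spin":0},
  ],
)

```text
time_s: 18.25
tcp_pos: [0.4362, 0.3201, 0.1184]
ee_rot: [[0.027, -0.998, 0.054], [-0.999, -0.024, 0.047], [-0.046, -0.055, -0.997]]
wrist_force: [0.5, 0.5, -0.2]
gripper_width: 0.771
```

```bash
python3 -c "
from h import *
for i in range(2):
  s=sense();print(s['tcp_pos'].round(4),s['ee_rot'][:2,2].round(4));optics.capture('top')
s=sense();print(s['tcp_pos'].round(4),s['ee_rot'][:2,2].round(4))
"
```

```text
[0.4362 0.3201 0.1184] [0.054  0.0473]
[0.4324 0.3164 0.1109] [0.0435 0.0378]
[0.4311 0.3148 0.1099] [0.04   0.0333]
```

Request:
servo_tool(
  deltas=[
    {"slide":[0,0,-1],"spin":0},
    {"slide":[0,0,0],"spin":0},
  ],
)

```text
time_s: 18.55
tcp_pos: [0.4305, 0.313, 0.1368]
ee_rot: [[0.023, -0.999, 0.04], [-0.999, -0.021, 0.032], [-0.031, -0.041, -0.999]]
wrist_force: [0.2, 0.9, 0.4]
gripper_width: 0.761
```

```bash
python3 -c "
from h import *
for i in range(3):
  s=sense();print(s['tcp_pos'].round(4),s['ee_rot'][:2,2].round(4));optics.capture('top')
s=sense();print(s['tcp_pos'].round(4),s['ee_rot'][:2,2].round(4))
"
```

```text
[0.4305 0.313  0.1368] [0.0399 0.032 ]
[0.4292 0.312  0.1348] [0.0367 0.0296]
[0.4286 0.3115 0.1336] [0.0351 0.0283]
[0.4284 0.3113 0.1329] [0.0343 0.0273]
```

Request:
servo_tool(
  deltas=[
    {"slide":[0,0,-1],"spin":0},
    {"slide":[0,0,0],"spin":0},
  ],
)

```text
time_s: 18.9
tcp_pos: [0.427, 0.3096, 0.1572]
ee_rot: [[0.021, -0.999, 0.032], [-1.0, -0.02, 0.024], [-0.023, -0.033, -0.999]]
wrist_force: [0.2, -0.1, -0.0]
gripper_width: 0.766
```

```bash
cat > w.py <<'E'
from h import *
import sys
for i in range(int(sys.argv[1])):
  s=sense();print(s['tcp_pos'].round(4),s['ee_rot'][:2,2].round(4));optics.capture('top')
s=sense();print(s['tcp_pos'].round(4),s['ee_rot'][:2,2].round(4),s['gripper_width'].round(3),s['time_s'])
E
python3 w.py 4
```

```text
[0.427  0.3096 0.1572] [0.032  0.0241]
[0.4255 0.3084 0.1549] [0.0282 0.0213]
[0.4251 0.308  0.154 ] [0.0269 0.0201]
[0.425  0.3078 0.1537] [0.0266 0.0195]Traceback (most recent call last):
  File "w.py", line 5, in <module>
    s=sense();print(s['tcp_pos'].round(4),s['ee_rot'][:2,2].round(4),s['gripper_width'].round(3),s['time_s'])
                                                                     ^^^^^^^^^^^^^^^^^^^^^^^^
AttributeError: 'float' object has no attribute 'round'
```

Request:
servo_tool(
  deltas=[
    {"slide":[0,0,-1],"spin":0},
    {"slide":[0,0,-0.5],"spin":0},
    {"slide":[0,0,0],"spin":0},
  ],
)

```text
time_s: 19.4
tcp_pos: [0.4228, 0.3056, 0.1886]
ee_rot: [[0.02, -1.0, 0.022], [-1.0, -0.019, 0.013], [-0.013, -0.022, -1.0]]
wrist_force: [-0.6, -0.8, 0.2]
gripper_width: 0.769
```

```bash
python3 w.py 4
```

```text
[0.4228 0.3056 0.1886] [0.0217 0.0133]
[0.4225 0.3053 0.1878] [0.0207 0.0125]
[0.4222 0.305  0.1872] [0.0197 0.0115]
[0.422  0.3048 0.1869] [0.0193 0.011 ]Traceback (most recent call last):
  File "w.py", line 5, in <module>
    s=sense();print(s['tcp_pos'].round(4),s['ee_rot'][:2,2].round(4),s['gripper_width'].round(3),s['time_s'])
                                                                     ^^^^^^^^^^^^^^^^^^^^^^^^
AttributeError: 'float' object has no attribute 'round'
```

Request:
servo_tool(
  deltas=[
    {"slide":[0,0,1],"spin":0},
  ],
)

```text
time_s: 19.7
tcp_pos: [0.4242, 0.3067, 0.164]
ee_rot: [[0.02, -1.0, 0.024], [-1.0, -0.02, 0.015], [-0.015, -0.024, -1.0]]
wrist_force: [-0.2, 1.0, -1.3]
gripper_width: 0.761
```

```bash
python3 w.py 4
```

```text
[0.4242 0.3067 0.164 ] [0.0241 0.0154]
[0.4206 0.3035 0.1573] [0.014 0.007]
[0.4204 0.3029 0.1582] [0.0132 0.0049]
[0.4215 0.3037 0.1599] [0.0159 0.0066]Traceback (most recent call last):
  File "w.py", line 5, in <module>
    s=sense();print(s['tcp_pos'].round(4),s['ee_rot'][:2,2].round(4),s['gripper_width'].round(3),s['time_s'])
                                                                     ^^^^^^^^^^^^^^^^^^^^^^^^
AttributeError: 'float' object has no attribute 'round'
```

```bash
sed -i "s/s\['gripper_width'\].round(3)/round(s['gripper_width'],3)/" w.py; sed -i "s/;print(s\['tcp_pos'\].round(4),s\['ee_rot'\]\[:2,2\].round(4));optics/;optics/" w.py; python3 -c "
from h import *
plan(.4275,.317,.06,1.2,1)"
```

```text
pos [0.4223 0.3046 0.1613] jaw -178.89 dist [ 0.0052  0.0124 -0.1013] turn 0.09 n 5 t 19.9 tilt [0.0181 0.0086] w 0.768 F [ 0.  -0.4  0.8]
[{"slide":[-0.09,-0.03,0.81],"spin":-0},{"slide":[-0.09,-0.03,0.81],"spin":-0},{"slide":[-0.09,-0.03,0.81],"spin":-0},{"slide":[-0.09,-0.03,0.81],"spin":-0},{"slide":[-0.09,-0.03,0.81],"spin":-0}]
```

Request:
servo_tool(
  deltas=[
    {"slide":[-0.15,-0.03,1],"spin":0},
    {"slide":[-0.15,-0.03,1],"spin":0},
  ],
)

```text
time_s: 20.1
tcp_pos: [0.4278, 0.3157, 0.1158]
ee_rot: [[0.021, -0.999, 0.027], [-1.0, -0.02, 0.017], [-0.016, -0.027, -1.0]]
wrist_force: [0.6, -0.3, -0.8]
gripper_width: 0.763
```

```bash
python3 w.py 2
```

```text
[0.4262 0.314  0.1132] [0.0218 0.0112] 0.765 20.2
```

Request:
servo_tool(
  deltas=[
    {"slide":[-0.1,-0.03,1],"spin":0},
    {"slide":[-0.1,-0.03,1],"spin":0},
  ],
)

```text
time_s: 20.4
tcp_pos: [0.4322, 0.3231, 0.0685]
ee_rot: [[0.022, -0.999, 0.03], [-1.0, -0.022, 0.019], [-0.019, -0.031, -0.999]]
wrist_force: [-0.6, 0.8, -1.0]
gripper_width: 0.767
```

```bash
python3 w.py 2; python3 -c "
from h import *
plan(.4275,.317,-.01,1.2,1)"
```

```text
[0.4308 0.3215 0.0662] [0.0259 0.0141] 0.76 20.5
pos [0.4308 0.3215 0.0662] jaw -178.76 dist [-0.0033 -0.0045 -0.0762] turn -0.04 n 4 t 20.5 tilt [0.0259 0.0141] w 0.76 F [ 0.4 -0.8  0.5]
[{"slide":[0.05,0.05,0.76],"spin":0},{"slide":[0.05,0.05,0.76],"spin":0},{"slide":[0.05,0.05,0.76],"spin":0},{"slide":[0.05,0.05,0.76],"spin":0}]
```

Request:
servo_tool(
  deltas=[
    {"slide":[0.07,0.08,1],"spin":0},
  ],
)

```text
time_s: 20.6
tcp_pos: [0.4324, 0.3233, 0.0454]
ee_rot: [[0.024, -0.999, 0.033], [-1.0, -0.023, 0.021], [-0.02, -0.033, -0.999]]
wrist_force: [0.3, 0.5, -0.6]
gripper_width: 0.765
```

```bash
python3 w.py 2
```

```text
[0.4286 0.3189 0.0407] [0.0234 0.0111] 0.767 20.7
```

Request:
servo_tool(
  deltas=[
    {"slide":[0.07,0.05,1],"spin":0},
  ],
)

```text
time_s: 20.8
tcp_pos: [0.4308, 0.3205, 0.0199]
ee_rot: [[0.023, -0.999, 0.03], [-1.0, -0.023, 0.018], [-0.017, -0.03, -0.999]]
wrist_force: [0.4, 0.1, -0.6]
gripper_width: 0.762
```

```bash
python3 w.py 2; python3 -c "
from h import *
plan(.4275,.317,-.01,1.2,1)"
```

```text
[0.4272 0.3162 0.0153] [0.0212 0.0084] 0.765 20.9
pos [0.4272 0.3162 0.0153] jaw -178.81 dist [ 0.0003  0.0008 -0.0253] turn 0.01 n 2 t 20.9 tilt [0.0212 0.0084] w 0.765 F [ 0.  -0.7 -0.3]
[{"slide":[-0.01,0,0.51],"spin":-0},{"slide":[-0.01,0,0.51],"spin":-0}]
```

Request:
servo_tool(
  deltas=[
    {"slide":[-0.01,0,0.95],"spin":0},
  ],
)

```text
time_s: 21.0
tcp_pos: [0.4302, 0.3196, -0.0043]
ee_rot: [[0.023, -0.999, 0.027], [-1.0, -0.022, 0.015], [-0.014, -0.027, -1.0]]
wrist_force: [1.1, 0.4, 0.5]
gripper_width: 0.767
```

```bash
python3 w.py 3; python3 -c "
from h import *
plan(.4275,.317,-.01,1.2,1)"
```

```text
[ 0.4278  0.3167 -0.0075] [0.021  0.0076] 0.764 21.15
pos [ 0.4278  0.3167 -0.0075] jaw -178.79 dist [-0.0003  0.0003 -0.0025] turn -0.01 n 1 t 21.15 tilt [0.021  0.0076] w 0.764 F [0.5 0.2 0.1]
[{"slide":[-0.01,0.02,0.1],"spin":0}]
```

Request:
servo_tool(
  deltas=[
    {"slide":[0,0.02,0.1],"spin":0},
  ],
  gripper=255,
)

```text
time_s: 21.25
tcp_pos: [0.4284, 0.3177, -0.0081]
ee_rot: [[0.022, -0.999, 0.023], [-1.0, -0.022, 0.01], [-0.009, -0.023, -1.0]]
wrist_force: [-0.1, 0.1, 0.0]
gripper_width: 0.727
```

```bash
python3 w.py 14; python3 -c "
from h import *
plan(.51,.2,.1,1.2,1)"
```

```text
[ 0.4276  0.3169 -0.0096] [0.0215 0.0081] 0.365 21.95
pos [ 0.4276  0.3169 -0.0096] jaw -178.78 dist [ 0.0824 -0.1169  0.1096] turn -0.02 n 5 t 21.95 tilt [0.0215 0.0081] w 0.365 F [-0.7 -0.1  4. ]
[{"slide":[0.94,-0.66,-0.87],"spin":0},{"slide":[0.94,-0.66,-0.87],"spin":0},{"slide":[0.94,-0.66,-0.87],"spin":0},{"slide":[0.94,-0.66,-0.87],"spin":0},{"slide":[0.94,-0.66,-0.87],"spin":0}]
```

Request:
servo_tool(
  deltas=[
    {"slide":[0,0,-1],"spin":0},
    {"slide":[0,0,-1],"spin":0},
    {"slide":[0,0,0],"spin":0},
  ],
)

```text
time_s: 22.25
tcp_pos: [0.425, 0.3148, 0.0393]
ee_rot: [[0.02, -1.0, 0.017], [-1.0, -0.02, 0.004], [-0.003, -0.017, -1.0]]
wrist_force: [1.3, 0.7, -1.4]
gripper_width: 0.365
```

```bash
python3 w.py 4
```

```text
[0.4231 0.3125 0.0357] [ 0.012  -0.0025] 0.365 22.45
```

Request:
servo_tool(
  deltas=[
    {"slide":[0,0,-1],"spin":0},
    {"slide":[0,0,-1],"spin":0},
    {"slide":[0,0,-0.5],"spin":0},
    {"slide":[0,0,0],"spin":0},
  ],
)

```text
time_s: 22.85
tcp_pos: [0.4198, 0.3095, 0.0934]
ee_rot: [[0.018, -1.0, 0.003], [-1.0, -0.018, -0.013], [0.013, -0.003, -1.0]]
wrist_force: [-0.1, 0.5, -0.6]
gripper_width: 0.368
```

```bash
python3 w.py 4; python3 -c "
from h import *
plan(.5973,-.095,.12,178.9,1)"
```

```text
[0.4187 0.3082 0.0915] [ 0.     -0.0167] 0.366 23.05
pos [0.4187 0.3082 0.0915] jaw -178.97 dist [ 0.1786 -0.4032  0.0285] turn -2.13 n 17 t 23.05 tilt [ 0.     -0.0167] w 0.366 F [-1.   0.2 -0.5]
[{"slide":[0.96,-0.4,-0.05],"spin":0.02},{"slide":[0.96,-0.41,-0.05],"spin":0.02},{"slide":[0.96,-0.41,-0.05],"spin":0.02},{"slide":[0.95,-0.41,-0.05],"spin":0.02},{"slide":[0.95,-0.41,-0.05],"spin":0.02},{"slide":[0.95,-0.41,-0.05],"spin":0.02},{"slide":[0.95,-0.42,-0.05],"spin":0.02},{"slide":[0.95,-0.42,-0.05],"spin":0.02},{"slide":[0.95,-0.42,-0.05],"spin":0.02},{"slide":[0.95,-0.42,-0.05],"spin":0.02},{"slide":[0.95,-0.42,-0.05],"spin":0.02},{"slide":[0.95,-0.43,-0.05],"spin":0.02},{"slide":[0.95,-0.43,-0.05],"spin":0.02},{"slide":[0.95,-0.43,-0.05],"spin":0.02},{"slide":[0.94,-0.43,-0.05],"spin":0.02},{"slide":[0.94,-0.43,-0.05],"spin":0.02},{"slide":[0.94,-0.44,-0.05],"spin":0.02}]
```

Request:
servo_tool(
  deltas=[
    {"slide":[0.96,-0.4,-0.25],"spin":0.02},
    {"slide":[0.96,-0.41,-0.25],"spin":0.02},
    {"slide":[0.96,-0.41,-0.2],"spin":0.02},
    {"slide":[0.95,-0.41,-0.2],"spin":0.02},
    {"slide":[0.95,-0.41,-0.1],"spin":0.02},
    {"slide":[0.95,-0.41,-0.1],"spin":0.02},
    {"slide":[0.95,-0.42,-0.05],"spin":0.02},
    {"slide":[0.95,-0.42,-0.05],"spin":0.02},
  ],
)

```text
time_s: 23.85
tcp_pos: [0.5009, 0.1118, 0.1164]
ee_rot: [[0.001, -1.0, -0.014], [-1.0, -0.001, -0.028], [0.028, 0.014, -1.0]]
wrist_force: [0.2, 1.1, -1.1]
gripper_width: 0.368
```

```bash
python3 -c "
from h import *
plan(.5973,-.095,.12,178.9,1)"
```

```text
pos [0.5009 0.1118 0.1164] jaw -179.97 dist [ 0.0964 -0.2068  0.0036] turn -1.13 n 9 t 23.85 tilt [-0.0138 -0.0278] w 0.368 F [ 0.2  1.1 -1.1]
[{"slide":[0.92,-0.43,0],"spin":0.02},{"slide":[0.92,-0.43,0],"spin":0.02},{"slide":[0.92,-0.43,0],"spin":0.02},{"slide":[0.92,-0.43,0],"spin":0.02},{"slide":[0.92,-0.44,0],"spin":0.02},{"slide":[0.91,-0.44,0],"spin":0.02},{"slide":[0.91,-0.44,0],"spin":0.02},{"slide":[0.91,-0.44,0],"spin":0.02},{"slide":[0.91,-0.44,0],"spin":0.02}]
```

Request:
servo_tool(
  deltas=[
    {"slide":[0.92,-0.43,0],"spin":0.02},
    {"slide":[0.92,-0.43,0],"spin":0.02},
    {"slide":[0.92,-0.43,0],"spin":0.02},
    {"slide":[0.92,-0.43,0],"spin":0.02},
    {"slide":[0.92,-0.44,0],"spin":0.02},
    {"slide":[0.91,-0.44,0],"spin":0.02},
    {"slide":[0.91,-0.44,0],"spin":0.02},
  ],
)

```text
time_s: 24.55
tcp_pos: [0.5737, -0.0577, 0.1105]
ee_rot: [[-0.02, -0.999, -0.03], [-0.999, 0.021, -0.032], [0.032, 0.029, -0.999]]
wrist_force: [0.4, 0.2, -2.2]
gripper_width: 0.368
```

```bash
python3 w.py 4;python3 -c "
from h import *
c=snap('wrist','w11')
plan(.5973,-.118,.06,178.9,1)
z=sense()['tcp_pos'][2]+.0096+.03;print(z,sense()['tcp_pos'])
"
```

```text
[ 0.5732 -0.057   0.1105] [-0.0298 -0.0314] 0.365 24.75
pos [ 0.5733 -0.0565  0.1109] jaw 178.8 dist [ 0.024  -0.0615 -0.0509] turn 0.1 n 3 t 24.8 tilt [-0.0291 -0.0314] w 0.364 F [ 0.1  1.3 -1.5]
[{"slide":[0.79,-0.36,0.69],"spin":-0},{"slide":[0.79,-0.36,0.69],"spin":-0},{"slide":[0.79,-0.36,0.69],"spin":-0}]
0.15053580926168442 [ 0.57327007 -0.05646773  0.11093581]
```

View pics/w11.png

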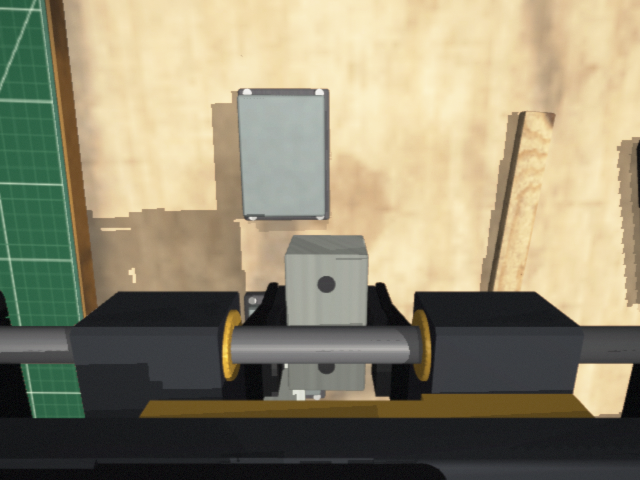

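```bash
python3 -c "
from h import *
c=load('w11');cv2.imwrite('pics/w11c.png',cv2.resize(c['frame'][80:230,220:350,::-1],(520,600),interpolation=cv2.INTER_CUBIC))
print(c['frame'][150,285],c['frame'][92,285],c['frame'][300,260])
z=.1505;P=np.array([ray(c,u,v,z) for u,v in((286,255),(368,255),(288.5,389),(365,389))]);print(P.round(4),P.mean(0))
"
```

```text
[171 180 175] [116 114 114] [106 103 104]
[[ 0.5885 -0.0845  0.1505]
 [ 0.5574 -0.0835  0.1505]
 [ 0.5901 -0.0273  0.1505]
 [ 0.5585 -0.026   0.1505]] [ 0.57363508 -0.055341    0.1505    ]
```

View pics/w11c.png

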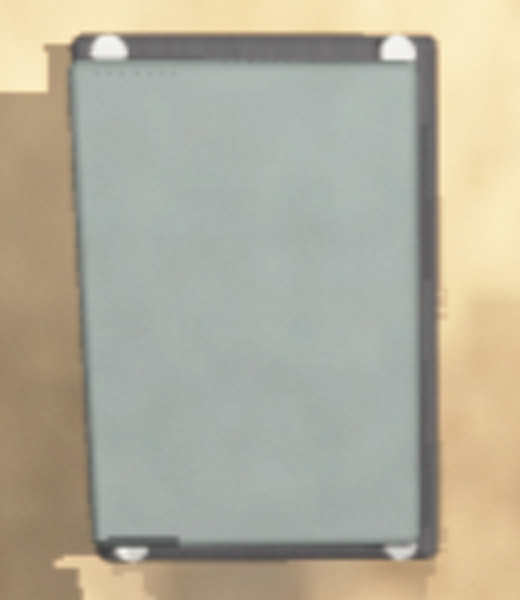

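```bash
python3 -c "
from h import *
c=load('w11')
P=np.array([ray(c,220+a/4-.4,80+b/4-.4,.036) for a,b in((72,63),(419,62),(97,543),(420,544))]);print(P.round(4),P.mean(0))
d=P[2]-P[0];e=P[3]-P[1];print(np.degrees(np.arctan2(d[1],d[0])),np.degrees(np.arctan2(e[1],e[0])))
"
```

```text
[[ 0.6224 -0.1549  0.036 ]
 [ 0.5695 -0.154   0.036 ]
 [ 0.6239 -0.0808  0.036 ]
 [ 0.5711 -0.0792  0.036 ]] [ 0.59670953 -0.11723849  0.036     ]
88.86038404871114 88.76700507971822
```

Request:
servo_tool(
  deltas=[
    {"slide":[0.79,-0.36,0.3],"spin":0},
  ],
)

```text
time_s: 24.9
tcp_pos: [0.5817, -0.0746, 0.1045]
ee_rot: [[-0.016, -0.999, -0.028], [-0.999, 0.017, -0.031], [0.031, 0.027, -0.999]]
wrist_force: [0.6, 0.1, -1.9]
gripper_width: 0.361
```

```bash
for i in 1 2 3 4; do python3 w.py 1;done
```

```text
[ 0.5818 -0.0775  0.1025] [-0.0303 -0.0319] 0.372 24.95
[ 0.581  -0.0768  0.1026] [-0.0314 -0.0315] 0.362 25.0
[ 0.5809 -0.0763  0.103 ] [-0.031  -0.0313] 0.363 25.05
[ 0.5811 -0.076   0.1034] [-0.0302 -0.0313] 0.365 25.1
```

Request:
servo_tool(
  deltas=[
    {"slide":[0.79,-0.36,0.3],"spin":0},
    {"slide":[0,0,0],"spin":0},
  ],
)

```text
time_s: 25.3
tcp_pos: [0.5895, -0.0942, 0.0968]
ee_rot: [[-0.016, -0.999, -0.029], [-0.999, 0.017, -0.031], [0.032, 0.029, -0.999]]
wrist_force: [-0.7, -0.3, -2.8]
gripper_width: 0.37
```

```bash
for i in 1 2 3 4; do python3 w.py 1;done
```

```text
[ 0.5895 -0.0933  0.0975] [-0.0283 -0.0308] 0.365 25.35
[ 0.5896 -0.0931  0.0978] [-0.0277 -0.0308] 0.367 25.4
[ 0.5897 -0.093   0.098 ] [-0.0274 -0.0308] 0.367 25.45
[ 0.5897 -0.0931  0.098 ] [-0.0273 -0.0308] 0.366 25.5
```

Request:
servo_tool(
  deltas=[
    {"slide":[0.5,-0.15,1],"spin":0},
    {"slide":[0,0,0],"spin":0},
  ],
)

```text
time_s: 25.7
tcp_pos: [0.593, -0.1048, 0.0743]
ee_rot: [[-0.013, -1.0, -0.025], [-0.999, 0.013, -0.03], [0.031, 0.024, -0.999]]
wrist_force: [-1.2, 0.4, -1.8]
gripper_width: 0.366
```

```bash
for i in 2 2; do python3 w.py $i;done; python3 -c "
from h import *
plan(.5975,-.118,.05,178.8,1)"
```

```text
[ 0.5962 -0.1044  0.0779] [-0.0171 -0.0313] 0.363 25.8
[ 0.5965 -0.1043  0.0784] [-0.0159 -0.031 ] 0.368 25.9
pos [ 0.5965 -0.1043  0.0784] jaw 179.36 dist [ 0.001  -0.0137 -0.0284] turn -0.56 n 2 t 25.9 tilt [-0.0159 -0.031 ] w 0.368 F [-0.1 -0.4 -2.1]
[{"slide":[0.26,-0.03,0.58],"spin":0.04},{"slide":[0.26,-0.03,0.58],"spin":0.04}]
```

Request:
servo_tool(
  deltas=[
    {"slide":[0.56,-0.07,1],"spin":0.07},
    {"slide":[0,0,0],"spin":0},
  ],
)

```text
time_s: 26.1
tcp_pos: [0.5993, -0.118, 0.0561]
ee_rot: [[-0.019, -1.0, -0.011], [-0.999, 0.019, -0.031], [0.031, 0.01, -0.999]]
wrist_force: [-1.3, -0.5, -2.2]
gripper_width: 0.368
```

```bash
for i in 2 2; do python3 w.py $i;done; python3 -c "
from h import *
plan(.5975,-.118,.03,178.8,1)"
```

```text
[ 0.6026 -0.1175  0.0596] [-0.0033 -0.0317] 0.363 26.2
[ 0.6027 -0.1172  0.0598] [-0.0027 -0.0314] 0.365 26.3
pos [ 0.6027 -0.1172  0.0598] jaw 179.05 dist [-0.0052 -0.0008 -0.0298] turn -0.25 n 2 t 26.3 tilt [-0.0027 -0.0314] w 0.365 F [-0.4  0.3 -1.4]
[{"slide":[0,0.1,0.6],"spin":0.02},{"slide":[0,0.1,0.6],"spin":0.02}]
```

Request:
servo_tool(
  deltas=[
    {"slide":[0,0.2,0.95],"spin":0.04},
  ],
)

```text
time_s: 26.4
tcp_pos: [0.6021, -0.1174, 0.0403]
ee_rot: [[-0.021, -1.0, 0.008], [-0.999, 0.02, -0.032], [0.032, -0.009, -0.999]]
wrist_force: [0.9, 0.1, -1.5]
gripper_width: 0.363
```

```bash
for i in 3; do python3 w.py $i;done; python3 -c "
from h import *
plan(.5975,-.118,.0275,178.8,1)"
```

```text
[ 0.5967 -0.1176  0.0358] [-0.0051 -0.0315] 0.366 26.55
pos [ 0.5967 -0.1176  0.0358] jaw 178.76 dist [ 0.0008 -0.0004 -0.0083] turn 0.04 n 1 t 26.55 tilt [-0.0051 -0.0315] w 0.366 F [-1.2  0.3 -2.1]
[{"slide":[0,-0.03,0.33],"spin":-0.01}]
```

Request:
servo_tool(
  deltas=[
    {"slide":[0,-0.02,0.33],"spin":0},
  ],
)

```text
time_s: 26.65
tcp_pos: [0.5993, -0.1177, 0.0297]
ee_rot: [[-0.02, -1.0, -0.0], [-0.999, 0.02, -0.032], [0.032, -0.0, -0.999]]
wrist_force: [-0.0, -0.9, -1.0]
gripper_width: 0.366
```

```bash
for i in 3; do python3 w.py $i;done; python3 -c "
from h import *
plan(.5975,-.118,.0264,178.8,1)"
```

```text
[ 0.5978 -0.1178  0.028 ] [-0.0042 -0.0316] 0.365 26.8
pos [ 0.5978 -0.1178  0.028 ] jaw 178.78 dist [-0.0003 -0.0002 -0.0016] turn 0.02 n 1 t 26.8 tilt [-0.0042 -0.0316] w 0.365 F [ 0.  -0.7 -1.6]
[{"slide":[0.01,0.01,0.06],"spin":-0}]
```

Request:
servo_tool(
  deltas=[
    {"slide":[0,0.01,0.1],"spin":0},
  ],
)

```text
time_s: 26.9
tcp_pos: [0.5978, -0.1183, 0.0268]
ee_rot: [[-0.02, -1.0, -0.004], [-0.999, 0.021, -0.033], [0.033, 0.003, -0.999]]
wrist_force: [-3.1, -1.3, 9.3]
gripper_width: 0.359
```

```bash
for i in 3; do python3 w.py $i;done; python3 -c "
from h import *
plan(.5975,-.118,.0264,178.8,1)"
```

```text
[ 0.5977 -0.1183  0.0268] [-0.0037 -0.0323] 0.364 27.05
pos [ 0.5977 -0.1183  0.0268] jaw 178.8 dist [-0.0002  0.0003 -0.0004] turn 0.0 n 1 t 27.05 tilt [-0.0037 -0.0323] w 0.364 F [-2.1 -1.7  4.9]
[{"slide":[-0.01,0.01,0.01],"spin":-0}]
```

Request:
servo_tool(
  deltas=[
    {"slide":[0,0,0],"spin":0},
  ],
  gripper=60,
)

```text
time_s: 27.15
tcp_pos: [0.598, -0.1184, 0.0272]
ee_rot: [[-0.021, -1.0, -0.003], [-0.999, 0.021, -0.032], [0.032, 0.002, -0.999]]
wrist_force: [0.8, -0.8, 0.3]
gripper_width: 0.399
```

```bash
python3 w.py 9
```

```text
[ 0.5976 -0.1183  0.0266] [-0.004  -0.0323] 0.737 27.6
```

Request:
servo_tool(
  deltas=[
    {"slide":[-0.3,0,-1],"spin":0},
    {"slide":[-0.3,0,-1],"spin":0},
    {"slide":[-0.3,0,-1],"spin":0},
    {"slide":[-0.3,0,-0.8],"spin":0},
  ],
)

```text
time_s: 28.0
tcp_pos: [0.5957, -0.0852, 0.1188]
ee_rot: [[-0.023, -1.0, -0.015], [-0.999, 0.024, -0.033], [0.033, 0.014, -0.999]]
wrist_force: [0.8, 0.1, 0.0]
gripper_width: 0.765
```

```bash
python3 w.py 3; python3 -c "
from h import *
c=snap('wrist','w12')
u,v=proj(c,[.597,-.118,.066])
print(mask_rect(c,int(u),int(v),70,.066,lo=190,smax=30))
"
```

```text
[ 0.5963 -0.0849  0.1188] [-0.0123 -0.032 ] 0.766 28.15
(array([ 596.83917236, -116.49674988]), 31.260698318481445, 59.32650375366211, 89.09336853027344)
```

View pics/w12.png

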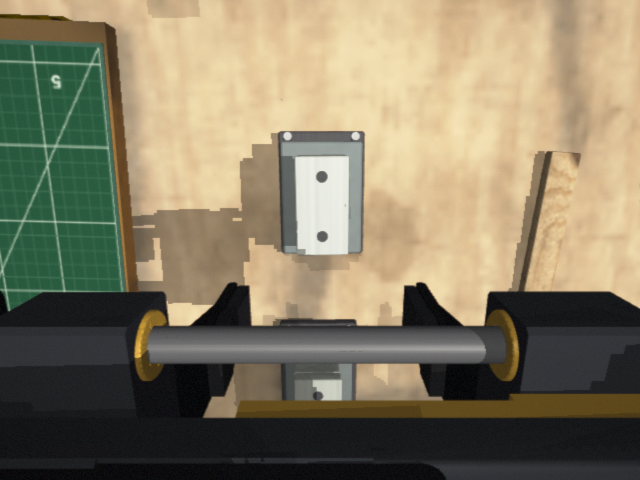

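```bash
python3 -c "
from h import *
c=snap('top','t2');cv2.imwrite('pics/t2c.png',cv2.resize(c['frame'][240:320,250:385,::-1],(800,474),interpolation=cv2.INTER_CUBIC))
cv2.imwrite('pics/t2.png',c['frame'][:,:,::-1])"
```

```text
(no output)
```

View pics/t2c.png

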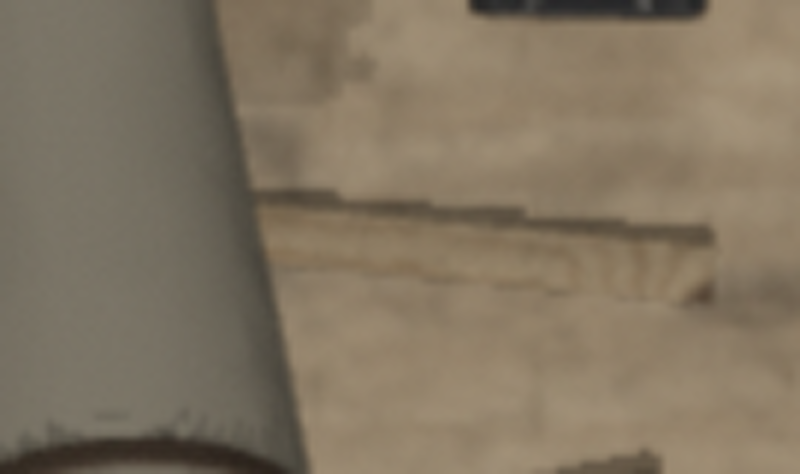

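```bash
python3 -c "
from h import *
c=load('top0');cv2.imwrite('pics/t0c.png',cv2.resize(c['frame'][255:310,250:385,::-1],(800,326),interpolation=cv2.INTER_CUBIC))"
```

```text
(no output)
```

View pics/t0c.png

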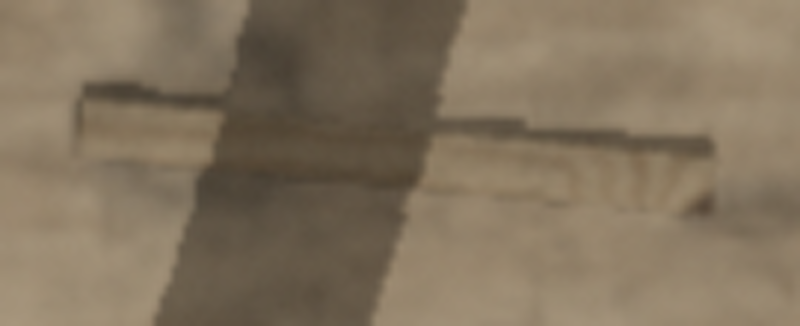

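```bash
python3 -c "
from h import *
c=load('top0');P=np.array([ray(c,250+a/5.926-.4,255+b/5.926-.4,.01) for a,b in((80,98),(78,160),(714,152),(712,214))]);print(P.round(4),P.mean(0))
d=P[0]+P[1]-P[2]-P[3];print(np.linalg.norm(d)/2,np.degrees(np.arctan2(d[1],d[0])))
m=P.mean(0);a=np.degrees(np.arctan2(d[1],d[0]))
plan(m[0],m[1]+.03,.10,a+90,1)"
```

```text
[[ 0.4533  0.0936  0.01  ]
 [ 0.4301  0.0943  0.01  ]
 [ 0.4319 -0.1442  0.01  ]
 [ 0.4088 -0.1432  0.01  ]] [ 0.43102028 -0.02487642  0.01      ]
0.2386300419856888 84.8676510016422
pos [ 0.5946 -0.0855  0.1165] jaw 178.63 dist [-0.1635  0.0906 -0.0165] turn -3.76 n 7 t 28.25 tilt [-0.0174 -0.0323] w 0.767 F [-0.7  0.5 -0.4]
[{"slide":[-0.5,0.94,0.09],"spin":0.07},{"slide":[-0.49,0.95,0.09],"spin":0.07},{"slide":[-0.48,0.95,0.09],"spin":0.07},{"slide":[-0.47,0.96,0.09],"spin":0.07},{"slide":[-0.46,0.96,0.09],"spin":0.07},{"slide":[-0.45,0.97,0.09],"spin":0.07},{"slide":[-0.44,0.97,0.09],"spin":0.07}]
```

Request:
servo_tool(
  deltas=[
    {"slide":[-0.5,0.94,0.05],"spin":0.07},
    {"slide":[-0.49,0.95,0.05],"spin":0.07},
    {"slide":[-0.48,0.95,0.09],"spin":0.07},
    {"slide":[-0.47,0.96,0.09],"spin":0.07},
    {"slide":[-0.46,0.96,0.09],"spin":0.07},
    {"slide":[-0.45,0.97,0.09],"spin":0.07},
    {"slide":[-0.3,0.8,0.09],"spin":0.07},
  ],
)

```text
time_s: 28.95
tcp_pos: [0.4253, -0.0005, 0.0926]
ee_rot: [[-0.103, -0.994, -0.036], [-0.994, 0.104, -0.037], [0.04, 0.032, -0.999]]
wrist_force: [0.6, -0.4, 0.3]
gripper_width: 0.766
```

```bash
python3 w.py 4; python3 -c "
from h import *
c=snap('wrist','w13')
plan(.431,-.0249,.0,174.9,1)"
```

```text
[ 0.4275 -0.0005  0.0935] [-0.0339 -0.0363] 0.762 29.15
pos [ 0.4282 -0.0005  0.0936] jaw 174.11 dist [ 0.0028 -0.0244 -0.0936] turn 0.79 n 4 t 29.2 tilt [-0.0333 -0.0361] w 0.763 F [-0.4  0.3 -0.8]
[{"slide":[0.2,-0.08,0.94],"spin":-0.02},{"slide":[0.2,-0.08,0.94],"spin":-0.02},{"slide":[0.2,-0.08,0.94],"spin":-0.02},{"slide":[0.2,-0.08,0.94],"spin":-0.02}]
```

View pics/w13.png

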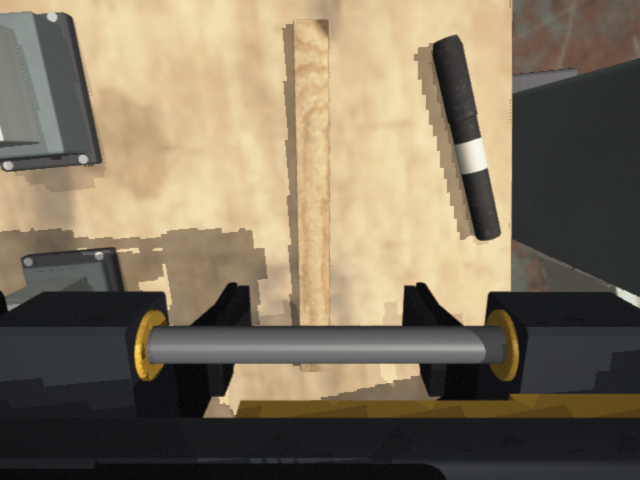

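```bash
python3 -c "
from h import *
c=load('w13')
A=ray(c,294.5,21,.01);B=ray(c,329,21,.01);C=ray(c,300,310,.01);D=ray(c,330,310,.01)
print(A,B,C,D)
e=(A+B)/2;f=(C+D)/2;d=f-e;d/=np.linalg.norm(d);print(np.degrees(np.arctan2(d[1],d[0])),e+d*.12)"
```

```text
[ 0.42917529 -0.14289072  0.01      ] [ 0.40820871 -0.140909    0.01      ] [0.44799778 0.04476558 0.01      ] [0.42657884 0.04725001 0.01      ]
84.34811834408823 [ 0.43051009 -0.02248322  0.01      ]
```

Request:
servo_tool(
  deltas=[
    {"slide":[0.5,-0.08,1],"spin":-0.05},
    {"slide":[0,0,0],"spin":0},
  ],
)

```text
time_s: 29.4
tcp_pos: [0.4304, -0.0144, 0.0687]
ee_rot: [[-0.095, -0.995, -0.031], [-0.995, 0.096, -0.036], [0.038, 0.028, -0.999]]
wrist_force: [-1.2, -0.1, 0.4]
gripper_width: 0.766
```

```bash
python3 w.py 4
```

```text
[ 0.4334 -0.0127  0.0717] [-0.0233 -0.0338] 0.77 29.6
```

Request:
servo_tool(
  deltas=[
    {"slide":[0.5,-0.05,1],"spin":0},
    {"slide":[0,0,0],"spin":0},
  ],
)

```text
time_s: 29.8
tcp_pos: [0.4353, -0.0253, 0.0486]
ee_rot: [[-0.092, -0.996, -0.018], [-0.995, 0.092, -0.032], [0.034, 0.015, -0.999]]
wrist_force: [-1.5, -0.4, -0.6]
gripper_width: 0.767
```

```bash
python3 w.py 4; python3 -c "
from h import *
plan(.4303,-.0243,.0,174.6,1)"
```

```text
[ 0.4383 -0.0238  0.0511] [-0.0112 -0.0309] 0.764 30.0
pos [ 0.4383 -0.0238  0.0511] jaw 174.85 dist [-0.008  -0.0005 -0.0511] turn -0.25 n 3 t 30.0 tilt [-0.0112 -0.0309] w 0.764 F [-0.2 -0.5 -0.1]
[{"slide":[-0.01,0.1,0.68],"spin":0.01},{"slide":[-0.01,0.1,0.68],"spin":0.01},{"slide":[-0.01,0.1,0.68],"spin":0.01}]
```

Request:
servo_tool(
  deltas=[
    {"slide":[0,0.3,1],"spin":0.02},
    {"slide":[0,0,0],"spin":0},
  ],
)

```text
time_s: 30.2
tcp_pos: [0.4326, -0.0226, 0.028]
ee_rot: [[-0.091, -0.996, -0.006], [-0.995, 0.092, -0.029], [0.03, 0.003, -1.0]]
wrist_force: [-0.5, -0.6, 0.1]
gripper_width: 0.764
```

```bash
python3 w.py 4; python3 -c "
from h import *
plan(.4303,-.0243,-.012,174.6,1)"
```

```text
[ 0.4365 -0.0217  0.0304] [ 0.002  -0.0275] 0.762 30.4
pos [ 0.4365 -0.0217  0.0304] jaw 174.82 dist [-0.0062 -0.0026 -0.0424] turn -0.22 n 2 t 30.4 tilt [ 0.002  -0.0275] w 0.762 F [-0.  -0.3  0.6]
[{"slide":[0.04,0.12,0.85],"spin":0.01},{"slide":[0.04,0.12,0.85],"spin":0.01}]
```

Request:
servo_tool(
  deltas=[
    {"slide":[0.07,0.15,0.95],"spin":0.02},
  ],
)

```text
time_s: 30.5
tcp_pos: [0.437, -0.0224, 0.0096]
ee_rot: [[-0.092, -0.996, 0.012], [-0.995, 0.092, -0.025], [0.024, -0.014, -1.0]]
wrist_force: [-0.2, -0.3, -0.4]
gripper_width: 0.766
```

```bash
python3 w.py 3; python3 -c "
from h import *
plan(.4304,-.0243,-.018,174.6,1)"
```

```text
[ 0.4322 -0.024   0.0067] [ 0.0002 -0.0282] 0.767 30.65
pos [ 0.4322 -0.024   0.0067] jaw 174.66 dist [-0.0018 -0.0003 -0.0247] turn -0.06 n 2 t 30.65 tilt [ 0.0002 -0.0282] w 0.767 F [-0.5 -0.4 -0.2]
[{"slide":[-0.01,0.04,0.49],"spin":0},{"slide":[-0.01,0.04,0.49],"spin":0}]
```

Request:
servo_tool(
  deltas=[
    {"slide":[0,0.06,0.8],"spin":0},
  ],
)

```text
time_s: 30.75
tcp_pos: [0.4342, -0.0235, -0.0109]
ee_rot: [[-0.092, -0.996, 0.008], [-0.995, 0.092, -0.026], [0.025, -0.01, -1.0]]
wrist_force: [0.5, 1.6, -0.3]
gripper_width: 0.763
```

```bash
python3 w.py 3; python3 -c "
from h import *
plan(.4304,-.0243,-.0185,174.6,1)"
```

```text
[ 0.4307 -0.0245 -0.013 ] [-0.0008 -0.0287] 0.764 30.9
pos [ 0.4307 -0.0245 -0.013 ] jaw 174.67 dist [-0.0003  0.0002 -0.0055] turn -0.07 n 1 t 30.9 tilt [-0.0008 -0.0287] w 0.764 F [ 0.1 -0.6  0.1]
[{"slide":[-0.01,0.01,0.22],"spin":0.01}]
```

Request:
servo_tool(
  deltas=[
    {"slide":[0,0.01,0.22],"spin":0},
  ],
  gripper=255,
)

```text
time_s: 31.0
tcp_pos: [0.4319, -0.0242, -0.0173]
ee_rot: [[-0.092, -0.996, 0.002], [-0.995, 0.092, -0.028], [0.028, -0.005, -1.0]]
wrist_force: [0.0, 0.4, 0.8]
gripper_width: 0.727
```

```bash
python3 w.py 12; python3 w.py 3; python3 -c "
from h import *
plan(.43,-.025,.09,174.6,1)"
```

```text
[ 0.4305 -0.0247 -0.0184] [-0.0005 -0.0286] 0.246 31.6
[ 0.4305 -0.0246 -0.0184] [-0.0005 -0.0287] 0.246 31.75
pos [ 0.4305 -0.0246 -0.0184] jaw 174.67 dist [-0.0005 -0.0004  0.1084] turn -0.07 n 5 t 31.75 tilt [-0.0005 -0.0287] w 0.246 F [-0.2  1.4  1.7]
[{"slide":[0.03,0,-0.87],"spin":0},{"slide":[0.03,0,-0.87],"spin":0},{"slide":[0.03,0,-0.87],"spin":0},{"slide":[0.03,0,-0.87],"spin":0},{"slide":[0.03,0,-0.87],"spin":0}]
```

Request:
servo_tool(
  deltas=[
    {"slide":[0.03,0,-0.9],"spin":0},
    {"slide":[0.03,0,-0.9],"spin":0},
    {"slide":[0.03,0,-0.9],"spin":0},
    {"slide":[0.03,0,-0.9],"spin":0},
    {"slide":[0.03,0,-0.9],"spin":0},
  ],
)

```text
time_s: 32.25
tcp_pos: [0.4263, -0.0263, 0.0942]
ee_rot: [[-0.093, -0.996, -0.013], [-0.995, 0.094, -0.032], [0.033, 0.01, -0.999]]
wrist_force: [0.1, 0.4, -1.0]
gripper_width: 0.248
```

```bash
python3 w.py 4; python3 -c "
from h import *
snap('wrist','w14')
plan(.6000,-.0435,.09,177.5,1)"
```

```text
[ 0.4265 -0.0261  0.0934] [-0.0117 -0.0313] 0.242 32.45
pos [ 0.4259 -0.0263  0.0928] jaw 174.6 dist [ 0.1741 -0.0172 -0.0028] turn 2.9 n 8 t 32.5 tilt [-0.0135 -0.032 ] w 0.246 F [-0.4 -0.2 -0.8]
[{"slide":[0,-0.87,0],"spin":-0.05},{"slide":[0.01,-0.87,0],"spin":-0.05},{"slide":[0.01,-0.87,0],"spin":-0.05},{"slide":[0.02,-0.87,0],"spin":-0.05},{"slide":[0.03,-0.87,0],"spin":-0.05},{"slide":[0.03,-0.87,0],"spin":-0.05},{"slide":[0.04,-0.87,0],"spin":-0.05},{"slide":[0.04,-0.87,0],"spin":-0.05}]
```

View pics/w14.png

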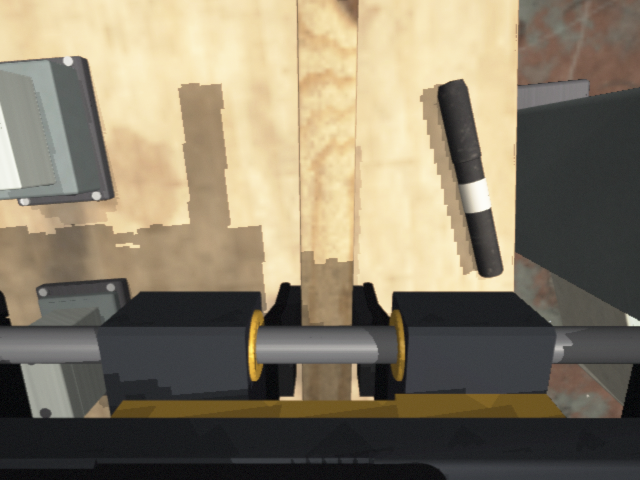

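Request:
servo_tool(
  deltas=[
    {"slide":[0,-0.87,-0.05],"spin":-0.05},
    {"slide":[0.01,-0.87,-0.05],"spin":-0.05},
    {"slide":[0.01,-0.87,-0.05],"spin":-0.05},
    {"slide":[0.02,-0.87,0],"spin":-0.05},
    {"slide":[0.03,-0.87,0],"spin":-0.05},
    {"slide":[0.03,-0.87,0],"spin":-0.05},
    {"slide":[0.04,-0.8,0],"spin":-0.05},
    {"slide":[0.04,-0.4,0],"spin":-0.05},
  ],
)

```text
time_s: 33.3
tcp_pos: [0.5808, -0.0447, 0.0789]
ee_rot: [[-0.036, -0.998, -0.042], [-0.999, 0.037, -0.037], [0.038, 0.041, -0.998]]
wrist_force: [-0.2, 0.7, -0.6]
gripper_width: 0.246
```

```bash
python3 w.py 4; python3 -c "
from h import *
snap('wrist','w15')
plan(.6000,-.0435,.06,177.5,1)"
```

```text
[ 0.5791 -0.0445  0.08  ] [-0.0421 -0.0363] 0.246 33.5
pos [ 0.5791 -0.0444  0.0806] jaw 177.84 dist [ 0.0209  0.0009 -0.0206] turn -0.34 n 1 t 33.55 tilt [-0.0412 -0.0362] w 0.245 F [-0.2  0.3 -0.2]
[{"slide":[-0.1,-0.87,0.79],"spin":0.04}]
```

View pics/w15.png

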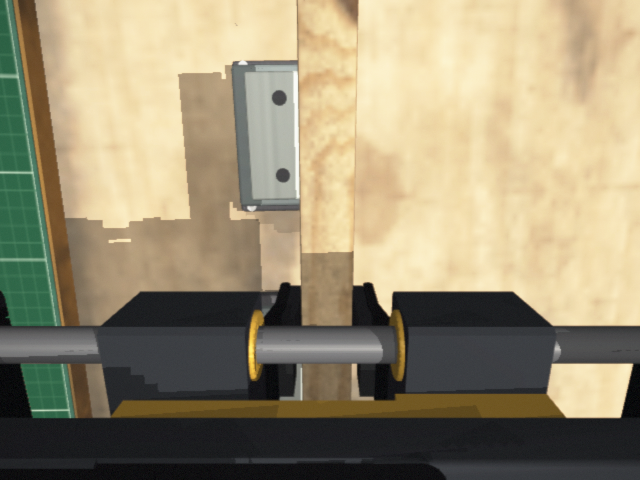

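Request:
servo_tool(
  deltas=[
    {"slide":[-0.1,-0.7,0.6],"spin":0.04},
    {"slide":[0,0,0],"spin":0},
  ],
)

```text
time_s: 33.75
tcp_pos: [0.5946, -0.0428, 0.0655]
ee_rot: [[-0.042, -0.998, -0.041], [-0.998, 0.043, -0.036], [0.037, 0.039, -0.999]]
wrist_force: [-1.1, -0.5, -1.1]
gripper_width: 0.244
```

```bash
python3 w.py 4; python3 -c "
from h import *
c=snap('wrist','w16')
plan(.6000,-.0435,.055,177.5,1)"
```

```text
[ 0.5951 -0.043   0.0681] [-0.0372 -0.0355] 0.243 33.95
pos [ 0.5953 -0.0429  0.0681] jaw 177.55 dist [ 0.0047 -0.0006 -0.0131] turn -0.05 n 1 t 34.0 tilt [-0.037  -0.0355] w 0.245 F [-0.4 -0.2  0.4]
[{"slide":[0,-0.21,0.52],"spin":0.01}]
```

View pics/w16.png

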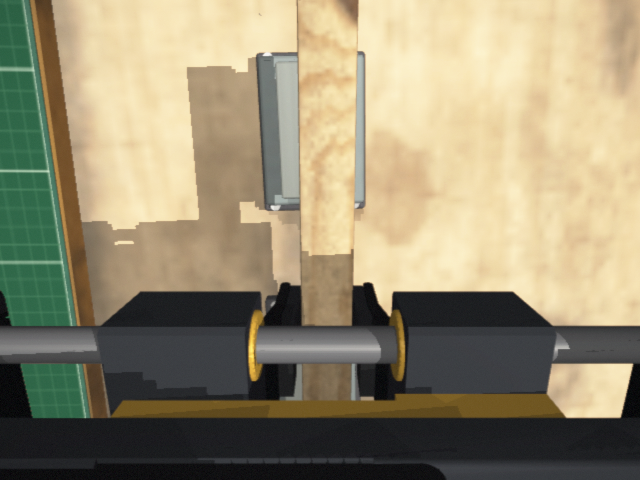

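```bash
python3 -c "
from h import *
c=load('w16')
for v,a,b in((20,298,357.5),(150,300,355),(250,301,353)):
  for z in(.096,): p=ray(c,a,v,z);q=ray(c,b,v,z);print(v,p.round(4),q.round(4),((p+q)/2).round(4))
P=np.array([ray(c,220,220,0)]);g=c['frame'][90]
print('line x at those y:',[.5968+.0064*(y+.1165)/.1461 for y in(-.1165,-.0435)])
"
```

```text
20 [ 0.6009 -0.1541  0.096 ] [ 0.5795 -0.1534  0.096 ] [ 0.5902 -0.1538  0.096 ]
150 [ 0.6028 -0.1088  0.096 ] [ 0.5816 -0.1079  0.096 ] [ 0.5922 -0.1083  0.096 ]
250 [ 0.6047 -0.0691  0.096 ] [ 0.5835 -0.068   0.096 ] [ 0.5941 -0.0686  0.096 ]
line x at those y: [0.5968, 0.5999978097193703]
```

Request:
servo_tool(
  deltas=[
    {"slide":[0.03,-0.21,0.5],"spin":0},
  ],
)

```text
time_s: 34.1
tcp_pos: [0.6011, -0.0441, 0.0575]
ee_rot: [[-0.041, -0.999, -0.032], [-0.999, 0.042, -0.035], [0.036, 0.031, -0.999]]
wrist_force: [0.8, 0.3, 0.5]
gripper_width: 0.245
```

```bash
python3 w.py 4; python3 -c "
from h import *
plan(.6002,-.044,.049,177.5,1)"
```

```text
[ 0.5995 -0.0445  0.0548] [-0.0384 -0.0357] 0.251 34.3
pos [ 0.5995 -0.0445  0.0548] jaw 177.54 dist [ 0.0007  0.0005 -0.0058] turn -0.04 n 1 t 34.3 tilt [-0.0384 -0.0357] w 0.251 F [-0.3  0.4 -0.1]
[{"slide":[-0.03,-0.03,0.23],"spin":0}]
```

Request:
servo_tool(
  deltas=[
    {"slide":[-0.02,-0.03,0.23],"spin":0},
  ],
)

```text
time_s: 34.4
tcp_pos: [0.6008, -0.0443, 0.0495]
ee_rot: [[-0.042, -0.998, -0.037], [-0.998, 0.043, -0.036], [0.037, 0.035, -0.999]]
wrist_force: [1.0, 0.5, -0.1]
gripper_width: 0.247
```

```bash
python3 w.py 4; python3 -c "
from h import *
plan(.6002,-.044,.0476,177.5,1)"
```

```text
[ 0.6    -0.0443  0.0488] [-0.0387 -0.0358] 0.245 34.6
pos [ 0.6    -0.0443  0.0488] jaw 177.54 dist [ 0.0002  0.0003 -0.0012] turn -0.04 n 1 t 34.6 tilt [-0.0387 -0.0358] w 0.245 F [ 0.7 -0.4  0.1]
[{"slide":[-0.01,-0.01,0.05],"spin":0}]
```

Request:
servo_tool(
  deltas=[
    {"slide":[0,0,0.06],"spin":0},
  ],
)

```text
time_s: 34.7
tcp_pos: [0.6003, -0.0443, 0.048]
ee_rot: [[-0.041, -0.998, -0.038], [-0.998, 0.043, -0.036], [0.038, 0.037, -0.999]]
wrist_force: [-3.0, 1.8, 10.5]
gripper_width: 0.244
```

```bash
python3 w.py 3; python3 -c "
from h import *
plan(.6002,-.044,.0476,177.5,1)"
```

```text
[ 0.6003 -0.0443  0.0481] [-0.0378 -0.0359] 0.249 34.85
pos [ 0.6003 -0.0443  0.0481] jaw 177.56 dist [-0.0001  0.0003 -0.0005] turn -0.06 n 1 t 34.85 tilt [-0.0378 -0.0359] w 0.249 F [-1.   0.1  3.5]
[{"slide":[-0.01,0,0.02],"spin":0.01}]
```

Request:
servo_tool(
  deltas=[
    {"slide":[0,0,0],"spin":0},
  ],
  gripper=80,
)

```text
time_s: 34.95
tcp_pos: [0.6003, -0.0443, 0.0482]
ee_rot: [[-0.041, -0.998, -0.037], [-0.998, 0.043, -0.036], [0.037, 0.036, -0.999]]
wrist_force: [0.2, -0.5, -0.5]
gripper_width: 0.282
```

```bash
python3 w.py 9
```

```text
[ 0.6002 -0.0444  0.0479] [-0.0381 -0.036 ] 0.637 35.4
```

Request:
servo_tool(
  deltas=[
    {"slide":[0,0,-0.5],"spin":0},
    {"slide":[0,0,-1],"spin":0},
    {"slide":[-0.3,0,-1],"spin":0},
    {"slide":[-0.3,0,-1],"spin":0},
    {"slide":[-0.3,0,-1],"spin":0},
  ],
)

```text
time_s: 35.9
tcp_pos: [0.6032, -0.0185, 0.1621]
ee_rot: [[-0.043, -0.998, -0.047], [-0.998, 0.045, -0.037], [0.039, 0.045, -0.998]]
wrist_force: [0.7, 0.0, -0.6]
gripper_width: 0.686
```

```bash
python3 w.py 3; python3 -c "
from h import *
snap('wrist','w17');c=snap('side','s17')
cv2.imwrite('pics/s17c.png',cv2.resize(c['frame'][150:270,220:380,::-1],(800,600),interpolation=cv2.INTER_CUBIC))"
```

```text
[ 0.6046 -0.0179  0.1632] [-0.0416 -0.0364] 0.687 36.05
```

View pics/w17.png

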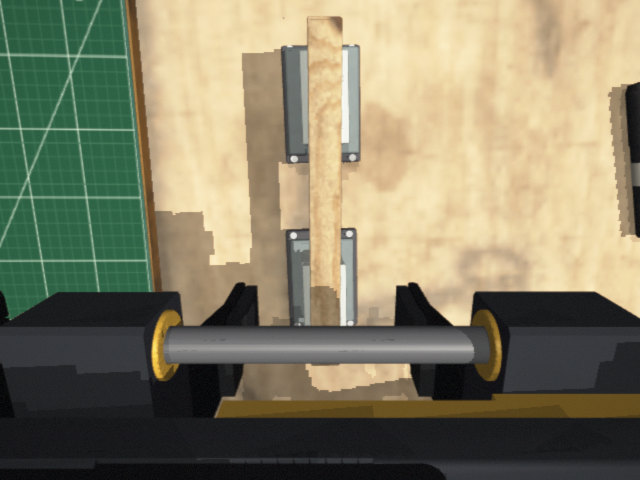

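View pics/s17c.png

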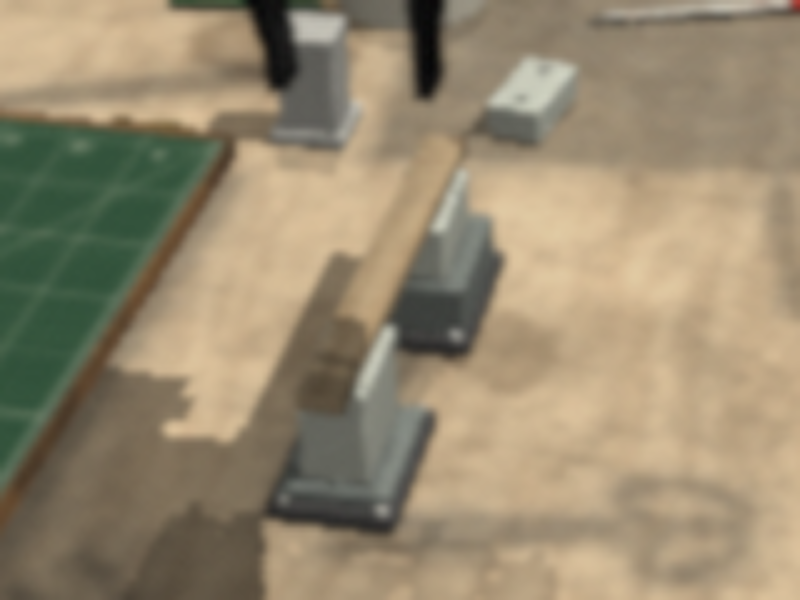

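```bash
python3 -c "
from h import *
c=load('w17')
cv2.imwrite('pics/w17c.png',cv2.resize(c['frame'][10:200,260:390,::-1],(547,800),interpolation=cv2.INTER_CUBIC)[:600])
def edges(v):
  g=c['frame'][v].astype(int)
  return [(u,tuple(g[u])) for u in range(280,366,1)]
for v in(60,100,130):
  print(v,' '.join('%d:%d/%d'%(u,g[0],g[2]) for u,g in edges(v)))
"
```

```text
60 280:154/108 281:104/78 282:66/62 283:67/68 284:75/75 285:85/86 286:100/103 287:107/111 288:109/113 289:109/115 290:109/114 291:110/113 292:110/113 293:108/110 294:111/113 295:111/112 296:109/112 297:110/113 298:107/108 299:117/113 300:158/152 301:175/168 302:174/168 303:175/170 304:176/171 305:178/171 306:172/163 307:159/135 308:180/119 309:222/145 310:229/155 311:229/155 312:227/152 313:223/144 314:222/144 315:225/143 316:226/144 317:223/140 318:221/140 319:222/141 320:222/141 321:220/139 322:220/138 323:216/132 324:211/125 325:213/123 326:217/124 327:222/133 328:225/141 329:228/148 330:230/154 331:230/153 332:228/152 333:225/150 334:227/151 335:231/156 336:236/162 337:241/169 338:244/173 339:243/171 340:240/165 341:228/161 342:222/195 343:243/236 344:244/238 345:245/240 346:243/238 347:229/223 348:171/171 349:168/171 350:171/174 351:170/173 352:171/173 353:171/174 354:169/172 355:171/173 356:167/172 357:160/164 358:146/146 359:149/119 360:220/154 361:240/175 362:242/176 363:242/176 364:242/176 365:241/178
100 280:168/116 281:167/115 282:152/107 283:100/77 284:67/64 285:66/66 286
[... 1272 characters left out ...]
/151 308:152/116 309:197/129 310:225/149 311:233/160 312:234/161 313:229/153 314:222/147 315:219/142 316:216/139 317:214/134 318:208/127 319:206/124 320:205/126 321:211/131 322:220/141 323:226/150 324:231/154 325:232/158 326:234/160 327:236/163 328:239/168 329:241/169 330:242/172 331:243/172 332:242/170 333:239/164 334:238/164 335:236/162 336:233/156 337:229/149 338:224/138 339:220/131 340:220/141 341:229/194 342:246/240 343:247/242 344:245/240 345:244/239 346:244/239 347:244/238 348:232/226 349:171/171 350:170/172 351:169/171 352:168/172 353:167/171 354:167/172 355:164/169 356:163/169 357:158/164 358:145/148 359:119/105 360:165/116 361:210/139 362:217/143 363:215/141 364:217/142 365:218/143
```

View pics/w17c.png

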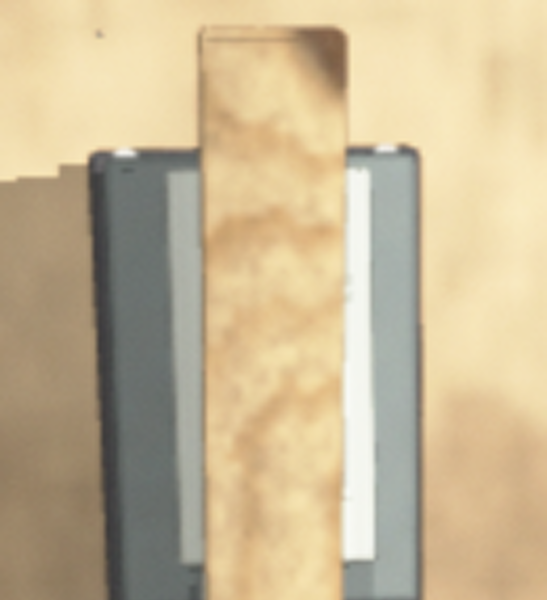

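```bash
python3 -c "
from h import *
c=load('w17')
for v,a,b,p,q in((60,299.4,347.6,307.8,341.5),(100,301.3,348.3,308.3,340.7),(130,302.6,348.5,308.4,340.5)):
  A=(ray(c,a,v,.066)+ray(c,b,v,.066))/2;B=(ray(c,p,v,.076)+ray(c,q,v,.076))/2;print(A.round(4),B.round(4))
for v in(275,285):
  g=c['frame'][v].astype(int);print(v,' '.join('%d:%d/%d'%(u,g[u][0],g[u][2]) for u in list(range(296,316))+list(range(334,360))))
e=ray(c,(308+341.5)/2,17.5,.076);print('end',e)
"
```

```text
[ 0.5965 -0.1397  0.066 ] [ 0.5962 -0.1378  0.076 ]
[ 0.5968 -0.1149  0.066 ] [ 0.5974 -0.1138  0.076 ]
[ 0.5972 -0.0955  0.066 ] [ 0.5983 -0.0952  0.076 ]
275 296:104/106 297:103/106 298:104/106 299:103/105 300:102/104 301:105/107 302:120/116 303:150/143 304:160/151 305:158/151 306:162/155 307:162/155 308:161/153 309:154/138 310:160/109 311:208/132 312:216/138 313:209/133 314:202/124 315:195/116 334:225/130 335:226/131 336:226/134 337:227/137 338:230/143 339:226/149 340:221/181 341:237/229 342:240/234 343:240/234 344:240/234 345:227/221 346:179/181 347:170/174 348:170/174 349:169/173 350:170/172 351:166/169 352:152/154 353:115/114 354:109/107 355:106/103 356:133/110 357:189/130 358:220/145 359:224/153
285 296:105/106 297:103/105 298:102/105 299:100/104 300:100/104 301:101/104 302:108/107 303:136/131 304:153/146 305:157/149 306:160/150 307:162/153 308:162/153 309:154/139 310:160/113 311:206/134 312:219/140 313:219/141 314:212/130 315:201/118 334:226/137 335:225/132 336:223/127 337:223/128 338:221/130 339:219/137 340:213/171 341:228/220 342:237/231 343:241/235 344:241/235 345:230/224 346:177/176 347:167/169 348:166/168 349:168/169 350:167/170 351:165/168 352:154/157 353:124/124 354:107/105 355:105/104 356:125/106 357:187/131 358:234/163 359:238/168
end [ 0.59509689 -0.1620915   0.076     ]
```

```bash
python3 -c "
from h import *
c=load('w17')
for v,a,b,p,q in((275,302.5,345.8,310.3,339.8),(285,303,345.8,310.3,340)):
  A=(ray(c,a,v,.066)+ray(c,b,v,.066))/2;B=(ray(c,p,v,.076)+ray(c,q,v,.076))/2;print(A.round(4),B.round(4))
s=sense();print(s['tcp_pos'],s['wrist_force'],s['time_s'])
c=snap('top','t17');cv2.imwrite('pics/t17c.png',cv2.resize(c['frame'][150:270,240:480,::-1],(800,400),interpolation=cv2.INTER_CUBIC))"
```

```text
[0.6028 0.0077 0.066 ] [0.6024 0.0045 0.076 ]
[0.603  0.0155 0.066 ] [0.6027 0.0121 0.076 ]
[ 0.60256305 -0.01860506  0.16005028] [ 0.23774085  0.31422237 -0.15072488] 36.15
```

View pics/t17c.png

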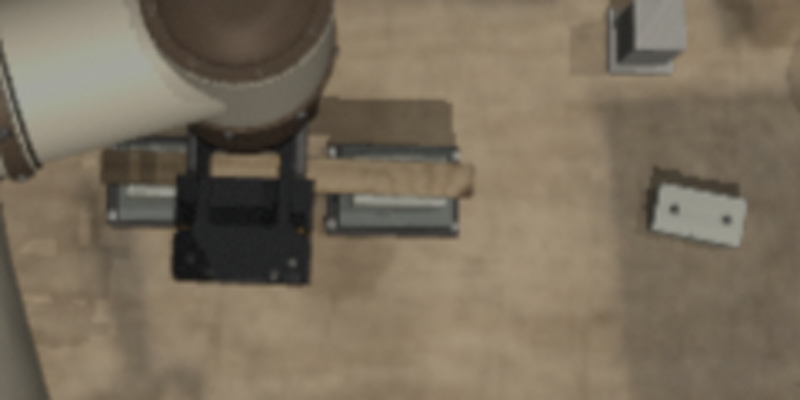

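```bash
python3 -c "
from h import *
print(r.finish_job())"
```

```text
the job is handed in; nothing more can be done
None
```

The job is handed in at about 36 s of the 93 s allowed. The low rest holds the 40 mm packer with the 10 mm packer on top, and the high rest holds the 30 mm packer. Both stacks should stand at 66 mm, the gauge height. The wooden strip lies across them, and I left the 20 mm spare untouched.

**Last checks, by wrist camera:**
- **Packers:** they sit within about 1–1.5 mm of the middle of their rests and within about 0.5° of square.
- **Strip:** it lies within about 1 mm of the stacks' middle line and is centred lengthways to about 1.5 mm. It lay flat on both stacks in the side view, and it made contact at the height expected for 66 mm. I did not measure the stack tops directly against the gauge.

**What went wrong or disagreed:**
- **Fingertips:** they end about 22 mm behind the reported TCP, not at it. The first grasp therefore closed just above the 40 mm packer without moving it. I repeated that grasp lower and allowed for the offset from then on.
- **Tool tilt:** the tool drifted up to about 3–4° off vertical. I corrected part of it. The last parts were set down with about 2–3° of tool tilt and lay flat once released.

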